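# Change over the carver's vise to the next pot blank

## Task

Change the bench over to the next job: collect all the finished carved flowers lying loose on the bench in the white bowl, wind the vise open, stand the plain pot blank from the bench upright on the vise bed in the middle of the jaws, and wind the jaw in until its red pointer is at the 50 mm mark (the longest line of the scale), which nips the blank between the rubber facings without crushing it. Then swing the magnifier over so that its lens is centred above the clamped blank. Leave the other tools and the carved pot alone.

Things in the scene. Friction and masses are not known exactly. Their poses are not given: they have to be found in the camera images.
- vise: Grey iron carver's vise with a magnifier column on the same base, fixed to the bench. Origin on the bench under the middle of the clamped work. The screw runs along its y axis: handwheel at the -y end, fixed jaw at the +y end, moving jaw between. Jaws 80 mm wide along x, 38 mm high, tops 126 mm above the bench. Moving jaw's face at y = 23.5 mm minus the opening; the fixed jaw's at rest at +23.5 mm
- jaw (a joint): Opening of the vise in m, as its red pointer (level with the moving jaw's face) shows on the scale: 0 shut, 0.078 fully open; 0.050 is the 50 mm mark. Driven only by the self-locking screw, 10 mm per turn
- wheel (a joint): Turning of the handwheel in rad, 6.283 rad per 10 mm, 0 when shut, grows as the jaw opens. Seen from the handle's side (looking along the vise's +y) anticlockwise opens: the handle then goes from the vise's +x side up over the top to its -x side. Takes 2 to 4 N at the handle; stays where released
- handle_mid (a point): Holding point of the handwheel's black revolving handle, a round grip 14 mm thick, 42 mm long, parallel to the vise's y and standing out from the wheel to -y; the point is 14 mm from its free end. It circles at 26 mm radius round point wheel_hub and turns freely on its pin, so fingers can hold it from above in a constant orientation all the way round
- wheel_hub (a point): Fixed point on the wheel's axis, in the plane in which handle_mid circles, 70 mm above the bench; at -147 mm along the vise's y. The wheel itself is 66 mm across and lies at y = -106 to -119 mm
- blank_mid (a point): Middle (44 mm above its foot) of the plain turned pot blank, cream-coloured, standing upright and loose on the bench: body 53 mm across up to 60 mm height, then a collar 44 mm across to the top at 88 mm; 0.16 kg; its z axis is its axis
- bowl_in (a point): Middle of the inner floor of the loose white ceramic bowl, about 5 mm above the bench: rim 130 mm across and 50 mm high, 0.5 kg
- flower0_mid (a point): Centre of a finished carved flower, five petals, cream, 36 mm across and 16 mm high, 15 g, lying flat on the bench; 2 to 4 of the five flowers are there, the others are absent (None)
- flower1_mid (a point): Another such flower
- flower2_mid (a point): Another such flower
- flower3_mid (a point): Another such flower
- flower4_mid (a point): Another such flower
- magnifier (a joint): Swing of the magnifier's arm about its upright column, rad: 0 with the lens over the middle of the clamped work, growing clockwise seen from above as it swings away; range -0.4 to 2.6; stiff with friction (about 0.15 N m), stays where released
- column_top (a point): Top of the magnifier's steel column, on the axis the arm swings about, 235 mm above the bench
- lens (a point): Centre of the magnifier's round lens, 94 mm across with its white rim, 12 mm thick, 215 mm above the bench, 142 mm from the column's axis
- knob_mid (a point): Middle of the free part of the upright round black knob on the magnifier's arm between column and lens, for swinging it: 15 mm across, free from the arm's upper face (220 mm above the bench) to its top (256 mm); this point 239 mm above the bench, 90 mm from the column's axis
- carved_pot: A finished pot with flowers carved on it, 53 mm across and 88 mm high, standing loose; to be left alone (origin at its foot)
- gouge_wide: Wood-handled carving gouge lying on the bench, 205 mm long; to be left alone
- gouge_narrow: Another gouge, to be left alone
- gouge_small: Another gouge, to be left alone
- dust_brush: Flat dusting brush lying on the bench, 190 mm long; to be left alone
- mallet: Round wooden mallet lying near the robot's base, 230 mm long, 80 mm high; to be left alone
- blank: The same plain pot blank; origin at its foot
- bed_middle (a point): Top of the vise's bed (two steel ways, 86 mm above the bench) where the clamped blank's middle stands. Frame as the vise's. The fixed jaw's sponge-rubber facing gives at 3 N per mm, at most 6 mm. On the bed's +x side is the scale: a mark every 5 mm, longer every 10 mm, the 50 mm mark longest and thickest, zero at the fixed jaw's face

How it is judged:
By the outcome, as a careful person would: the job done as asked, in the order asked, and still so for the second after the job is handed in, with the robot touching nothing.
Of flower0, flower1, flower2, flower3, flower4 only 2 to 4 are there at a start; the rules pass over those that are not, and their reading is None.
At some moment in a run one of flower0, flower1, flower2, flower3, flower4 may be knocked a few centimetres aside while the robot is not near it.
It also fails if it takes over 210 s, if anything falls off the work surface, if the arm or the gripper's body presses on something with over 40 N, if the wrist force passes 120 N, or if a joint passes its speed limit or range.

## Robot

A 6-joint arm with a two-finger parallel gripper is mounted at the origin on the work surface. World frame = base frame: x ahead of the robot, y to its left, z up, the work surface at z = 0. Lengths are in mm, angles in rad, forces in N, time in s.
With the tool pointing down it reaches from about 375 to 925 mm from the base axis. Payload 5.7 kg.
Tool frame: the origin (TCP) lies at the very end of the fingers, on their centre line; the grasp point (between the pads) lies robot.grip_point_offset behind it (robot.grip_point_offset is the distance from the TCP to the grasp point, in mm); z points along the fingers, y is the direction in which the jaws open and shut (so a half turn about z gives the same grasp; the last joint's range is limited). The gripper opens to 85 mm and grips with 20 to 120 N. Pads are 22 mm wide; open, the fingers measure 114 mm over their backs; the gripper's body (76 mm by 85 mm) begins 54 mm behind the grasp point. The pads swing forward as they close: fully open they stand 13 mm farther back than shut.
Start: joints at [1.093, 0.359, 1.51, -0, 1.272, -0.115], TCP at [212.927, 560.915, 231.267] pointing down, gripper open.
Joint ranges: [-2.97, 2.97], [-1.01, 2.36], [0.21, 2.38], [-0.96, 4.11], [0.2, 2.71], [-2.98, 2.98]. Speed limits (rad/s): [2.39, 2.39, 3.14, 3.14, 3.14, 3.14].

## Interface

Orientations are given as a unit quaternion [w, x, y, z].
In Python, from rig import robot gives the robot as it stands.
- The arm moves only by the tool play_rows, never from a script. Its arguments are lists of equal length, an entry for each row: "linear": the shift along the tool's x, y, z in m, a list of three; "roll": the turn about the tool's z in degrees. A call has 1 to 8 rows; each row shifts and turns the commanded pose from where the row before left it, along the tool's axes as they then stand; what a row does not reach is not made up. A row lasts 1/10 s, in which the tool goes at most 50 mm and 8.59 degrees, less where a joint would pass 70% of its speed; a pose out of reach is approached as far as the arm can. A call with a gripper value outside its range is refused whole. "claw" is the finger opening in m, from 0 to 0.0854, set as the call begins (left out, the last holds). The fingers move at their own pace and stop on an object; "squeeze" is the grip in N (left out, the last holds). Time passes only in rows, so rows that do not move let the fingers close. It gives the time, the measured TCP pose, the force and the opening at its end, in the units of the state.
- robot.observe(): the state, without advancing time (a new reading comes with each control period).
- robot.snapshot(name): name is "scene" or "top"; returns a dict with "color" (420x560x3 uint8, red, green, blue), "z_map" (420x560 float32, mm along the optical axis (not along the pixel's ray), 0 where there is no reading), "camera_matrix" (3x3 intrinsics, pixels), "k1" (the pictures are not rectified: a ray, as slopes to the right and down, at radius r is drawn at 1 + k1 r^2 times it, then the intrinsics apply), "R" (3x3) and "t" (3): a world point X has camera coordinates R X + t. Camera axes: x right, y down, z forward; pixel columns grow to the right and rows downward; lengths in mm; the calibration is good to about 2 mm. A picture is of the moment at which its call begins.
- robot.hand_in(): hands the job in, once; it reports no verdict.
The state is a dict: "t": time; "q": joint angles; "joint_velocities": joint speeds; "effort": joint torques, N m; "position": TCP position; "ee_rot": TCP orientation; "ft_force": force on the tool from outside, world axes, zero at the start; "wrist_torque": the same for the moment, N m; "width": opening from 0.0 (shut) to 1.0 (fully open).
Only numpy, scipy, OpenCV 4.12 (cv2) and the standard library are available. Lean on these libraries where they do the work, as an engineer would, in place of code of your own. Each camera call takes 0.05 s, during which the arm holds its last target.

## Working session

There is one attempt and no reset: what is moved stays moved. The work goes in short steps, Python scripts to look and compute and a tool call to move; the robot and the scene stay as the last step left them, time stands still between calls to the robot, and variables do not carry over. Pictures are saved under pics/ and viewed, and the job is handed in when it is done.

Besides the shell and the picture viewer there is one more tool, called after "Emit:" as name(argument=value, ...) on one line, values as JSON. play_rows: Moves the arm, as the interface text tells. Its arguments: {"type":"object","properties":{"linear":{"type":"array","items":{"type":"array","items":{"type":"number"}}},"roll":{"type":"array","items":{"type":"number"}},"claw":{"type":"number"},"squeeze":{"type":"number"}},"required":["linear","roll"]}

```bash
ls; mkdir -p pics; python3 - <<'E'
from rig import robot
import cv2,numpy as np
print(robot.observe(), robot.grip_point_offset)
for n in("scene","top"):
    s=robot.snapshot(n)
    cv2.imwrite(f"pics/{n}0.png",cv2.resize(s["color"][:,:,::-1],(800,600),interpolation=cv2.INTER_CUBIC))
    np.savez(f"{n}0.npz",**s)
    print(n,s["camera_matrix"],s["k1"],s["R"],s["t"])
E
```

```text
pics
{'t': 0.0, 'q': array([ 1.09290344e+00,  3.59511622e-01,  1.51142647e+00,  1.71947204e-05,
        1.27252140e+00, -1.15094367e-01]), 'joint_velocities': array([ 6.66131670e-04,  3.32627896e-05,  4.02700092e-04,  7.43826309e-04,
        4.46409767e-04, -6.05828324e-04]), 'effort': array([-2.59739005e-03, -5.27622056e+01, -2.78622848e+01, -2.43946042e-04,
        1.28245668e-02, -3.77762990e-05]), 'position': array([212.61732653, 560.3347422 , 230.45192788]), 'ee_rot': array([-2.80573162e-04,  1.80408465e-01,  9.83591335e-01, -8.90292298e-04]), 'ft_force': array([ 0.49636377, -0.11796599, -0.99462781]), 'wrist_torque': array([-0.02052569,  0.04040855,  0.03231487]), 'width': 1.0008914157521096} 18.700000000000003
scene [[379.20055601   0.         277.11058619]
 [  0.         379.20055601 205.88489903]
 [  0.           0.           1.        ]] -0.04724762706260888 [[ 0.5107751   0.85963698 -0.01153554]
 [ 0.51975389 -0.31945742 -0.79234011]
 [-0.68480997  0.39871196 -0.60997055]] [-264.02879966 -154.98474074 1384.94106929]
top [[396.11765216   0.         278.18947486]
 [  0.         396.11765216 214.14849071]
 [  0.           0.           1.        ]] -0.044077978264824964 [[-0.01665443 -0.99986002  0.00160629]
 [-0.98319598  0.01608473 -0.1818432 ]
 [ 0.1817919  -0.0046078  -0.98332623]] [ 14.74736011 544.30159339 985.94693726]
```

View pics/scene0.png

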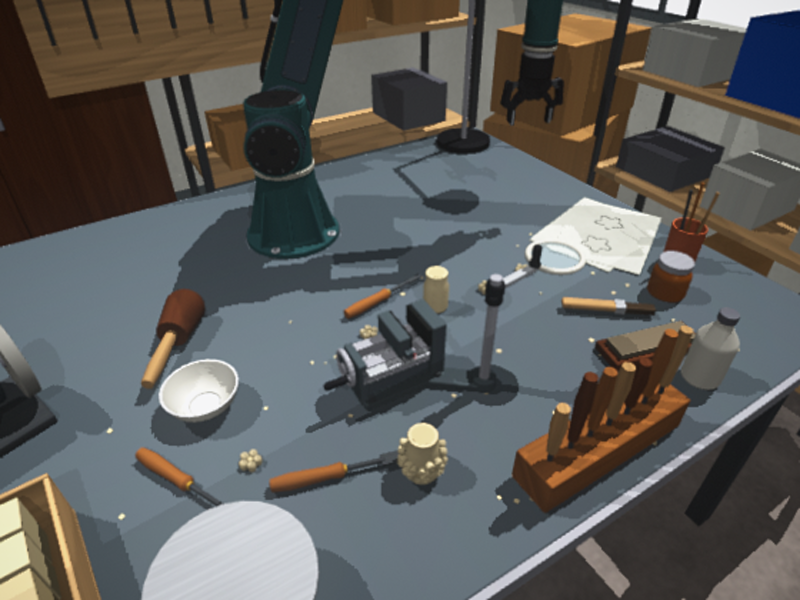

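View pics/top0.png

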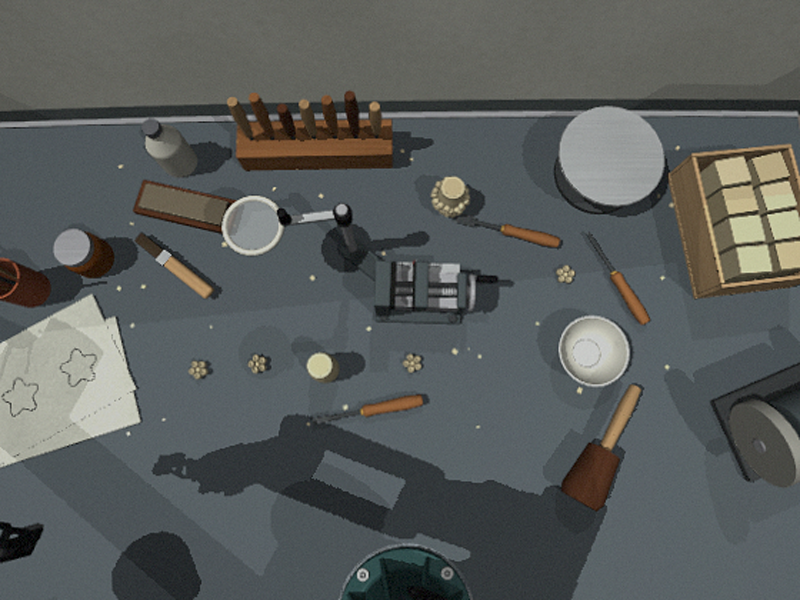

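```bash
cat > h.py <<'E'
import cv2,numpy as np
def load(n): return dict(np.load(n))
def ray(s,px):
    u=cv2.undistortPoints(np.array(px,float).reshape(-1,1,2),s["camera_matrix"],np.array([float(s["k1"]),0,0,0])).reshape(-1,2)
    d=np.c_[u,np.ones(len(u))]
    C=-s["R"].T@s["t"]
    return C,d@s["R"]
def onz(s,px,z):
    C,d=ray(s,px); return C+d*((z-C[2])/d[:,2])[:,None]
def deep(s,px):
    C,d=ray(s,px); zz=np.array([s["z_map"][int(round(p[1])),int(round(p[0]))] for p in np.array(px).reshape(-1,2)])
    return C+d*zz[:,None]
def proj(s,X):
    r,_=cv2.Rodrigues(s["R"]); return cv2.projectPoints(np.array(X,float).reshape(-1,3),r,s["t"],s["camera_matrix"],np.array([float(s["k1"]),0,0,0]))[0].reshape(-1,2)
def snap(robot,n,tag):
    s=robot.snapshot(n); np.savez(f"{tag}.npz",**s); return s
def crop(s,c,w,name,marks=()):
    # c center px, w half-width; saved 800x600 aspect
    h=int(w*.75); x0=int(max(0,min(560-2*w,c[0]-w))); y0=int(max(0,min(420-2*h,c[1]-h)))
    im=s["color"][y0:y0+2*h,x0:x0+2*w,::-1].copy(); im=cv2.resize(im,(800,600),interpolation=cv2.INTER_CUBIC)
    for m in marks: cv2.drawMarker(im,tuple(int(v) for v in ((m[0]-x0+.5)*400/w,(m[1]-y0+.5)*300/h)),(0,0,255),0,20,1)
    cv2.imwrite(f"pics/{name}.png",im); print(name,"x0,y0",x0,y0,"scale",400/w)
def cloud(s):
    v,u=np.mgrid[0:420,0:560]; px=np.c_[u.ravel(),v.ravel()]
    C,d=ray(s,px); P=C+d*s["z_map"].ravel()[:,None]; P[s["z_map"].ravel()==0]=np.nan
    return P.reshape(420,560,3)
E
python3 - <<'E'
from h import *
t=load("top0.npz");s=load("scene0.npz")
P=cloud(t)
hsv=cv2.cvtColor(t["color"],cv2.COLOR_RGB2HSV)
m=(P[...,2]>5)&(P[...,2]<25)&(hsv[...,0]>12)&(hsv[...,0]<35)&(hsv[...,1]>50)
n,l,st,c=cv2.connectedComponentsWithStats(m.astype(np.uint8))
for i in range(1,n):
    if st[i,4]>25: print(st[i],c[i],onz(t,[c[i]],8).round(1), np.median(P[l==i],0).round(1))
# bowl, blank top
for nm,(u,v),z in (("bowl",(594,350),50),("blank",(321,366),88),("coltop",(343,215),235),("lens",(253,225),215),("knob",(284,217),256)):
    print(nm,onz(t,[[u*.7,v*.7]],z).round(1))
crop(t,(300,190),70,"vt0"); crop(s,(280,240),80,"vs0")
crop(t,(200,150),60,"mt0")
E
```

```text
[170 115  40   4  87] [190.06896552 116.7816092 ] [[840.1 253.3   8. ]] [836.5 252.1  16.3]
[218 115  28   4  58] [231.72413793 116.0862069 ] [[839.8 133.8   8. ]] [836.3 133.5  15.9]
[252 115  13   3  27] [258.         115.92592593] [[839.   58.6   8. ]] [836.1  58.6  14.2]
[468 120  31  89 365] [478.9369863  165.09589041] [[ 683.8 -563.7    8. ]] [ 678.7 -559.3   15.6]
[350 157  42  16 249] [370.29718876 164.50200803] [[ 689.2 -254.4    8. ]] [ 685.5 -250.3   21.5]
[ 95 163  19  17 121] [104.        171.6446281] [[681.3 491.5   8. ]] [676.3 484.5  22.3]
[115 179  35  30 236] [131.48728814 193.5720339 ] [[616.7 410.1   8. ]] [614.1 405.8  22.9]
[389 186  13  12 101] [395.3960396  191.72277228] [[ 609.9 -319.4    8. ]] [ 609.3 -318.1   12.8]
[427 189  28  38 273] [440.23809524 207.95970696] [[ 562.2 -440.8    8. ]] [ 559.7 -434.5   21.2]
[174 249  13  12 101] [180.        254.2970297] [[447.1 270.5   8. ]] [447.3 269.5  13.2]
[282 248  13  13 107] [288.61682243 253.71028037] [[444.2 -20.5   8. ]] [443.3 -19.1  12.7]
[132 253  13  12 107] [138.58878505 258.19626168] [[438.2 381.9   8. ]] [438.1 380.1  13.1]
[252 277  44  15 258] [273.5        283.65891473] [[365.8  21.1   8. ]] [365.3  22.1  22.2]
bowl [[ 457.3 -349.7   50. ]]
blank [[433.9 139.9  88. ]]
coltop [[654.6  88.4 235. ]]
lens [[647.8 232.6 215. ]]
knob [[645.5 175.4 256. ]]
vt0 x0,y0 230 138 scale 5.714285714285714
vs0 x0,y0 200 180 scale 5.0
mt0 x0,y0 140 105 scale 6.666666666666667
```

View pics/vt0.png

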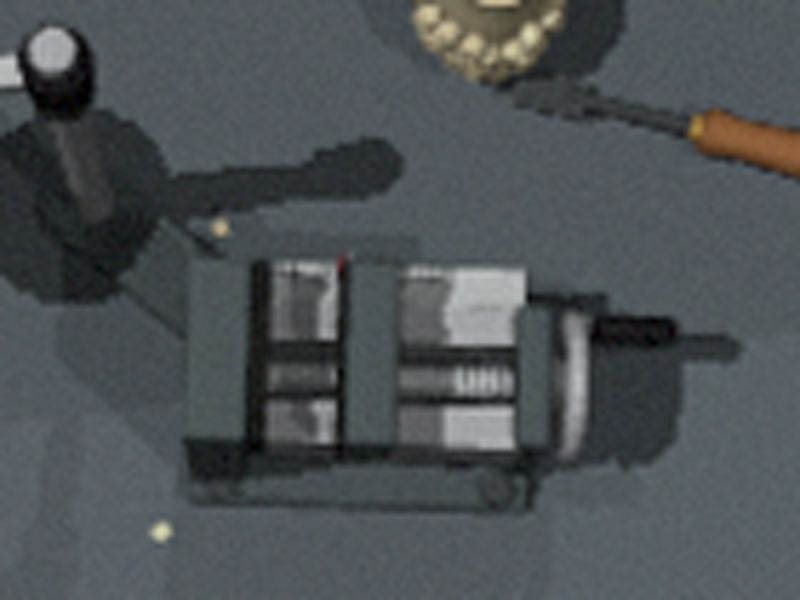

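View pics/vs0.png

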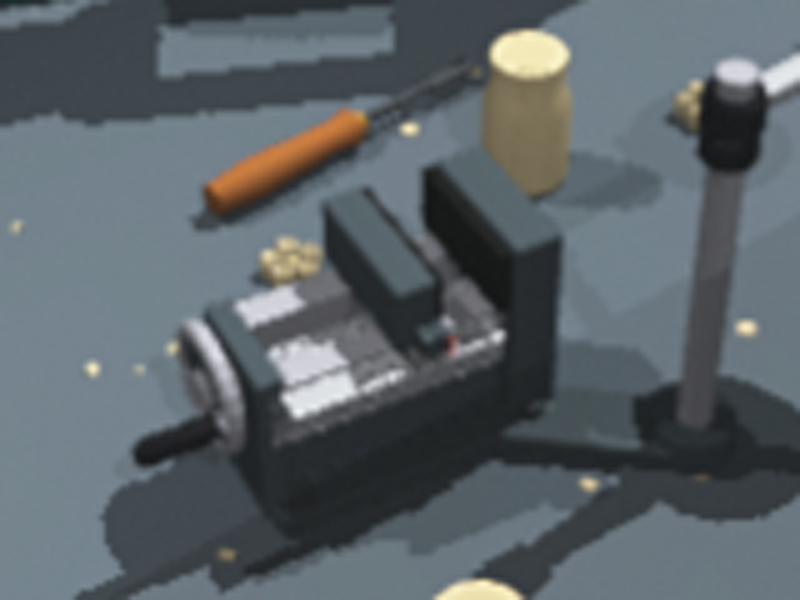

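View pics/mt0.png

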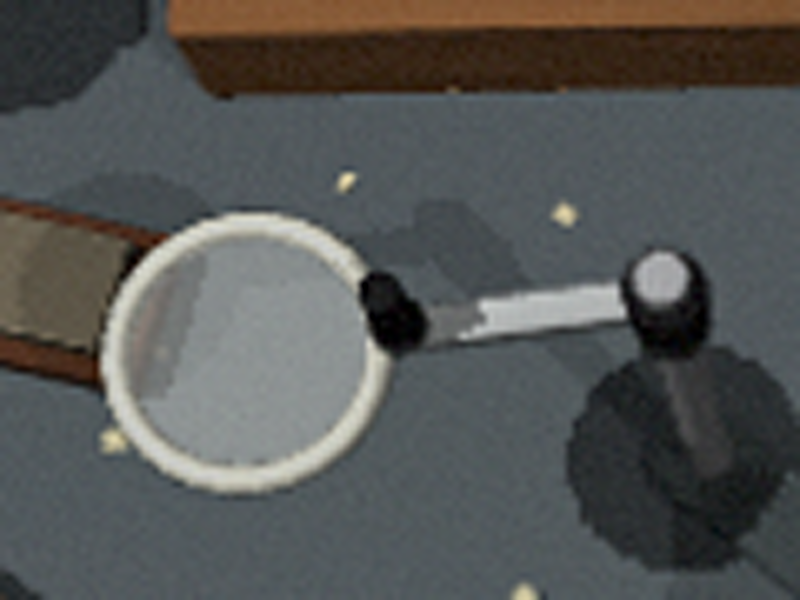

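```bash
python3 - <<'E'
from h import *
t=load("top0.npz");s=load("scene0.npz")
for nm,S in(("top",t),("scene",s)):
    P=cloud(S)
    reg=(P[...,0]>450)&(P[...,0]<650)&(P[...,1]>-180)&(P[...,1]<80)
    m=reg&(abs(P[...,2]-126)<3)
    n,l,st,c=cv2.connectedComponentsWithStats(m.astype(np.uint8),connectivity=4)
    for i in range(1,n):
        if st[i,4]>40:
            Q=P[l==i]; r=cv2.minAreaRect(Q[:,:2].astype(np.float32)); print(nm,"z126",st[i,4],r,Q[:,2].mean(), cv2.boxPoints(r).round(1).tolist())
    # handle: black, z 40-110
    g=S["color"].max(2)
    m=reg&(P[...,1]<-60)&(P[...,2]>35)&(P[...,2]<120)&(g<45)
    Q=P[m]; print(nm,"black",len(Q),Q.min(0).round(1),Q.max(0).round(1))
    m=reg&(P[...,1]<-40)&(P[...,2]>30)&(P[...,2]<126)
    for yy in range(-180,-60,8):
        q=P[m&(P[...,1]>=yy)&(P[...,1]<yy+8)]
        if len(q): print(yy,len(q),q.min(0).round(0),q.max(0).round(0))
    # column top
    m=(P[...,2]>231)&(abs(P[...,0]-655)<40)&(abs(P[...,1]-88)<40); Q=P[m];print("col",len(Q),Q.mean(0).round(1),Q.min(0).round(0),Q.max(0).round(0))
E
```

```text
top z126 412 ((569.9320678710938, 27.205596923828125), (35.49346923828125, 78.20502471923828), 86.9500961303711) 125.882487799133 [[529.9000244140625, 11.600000381469727], [608.0, 7.400000095367432], [609.9000244140625, 42.79999923706055], [531.7999877929688, 47.0]]
top z126 308 ((566.5679931640625, -33.093841552734375), (24.49510383605957, 78.0201187133789), 88.55194091796875) 125.84412198125035 [[527.2999877929688, -44.400001525878906], [605.2999877929688, -46.29999923706055], [605.9000244140625, -21.799999237060547], [527.9000244140625, -19.899999618530273]]
top black 138 [ 531.6 -174.8   35.2] [592.7 -62.3  92.4]
-180 7 [ 582. -175.   74.] [ 592. -172.   80.]
-172 17 [ 579. -172.   69.] [ 592. -164.   82.]
-164 17 [ 582. -164.   75.] [ 593. -156.   81.]
-156 14 [ 582. -154.   73.] [ 592. -148.   82.]
-148 16 [ 583. -148.   69.] [ 593. -141.   83.]
-140 11 [ 569. -139.   70.] [ 593. -132.   99.]
-132 78 [ 530. -132.   54.] [ 595. -124.  107.]
-124 70 [ 531. -124.   47.] [ 594. -116.  105.]
-116 87 [ 532. -116.   33.] [ 595. -108.   98.]
-108 109 [ 532. -108.   35.] [ 613. -100.   
[... 987 characters left out ...]
[ 586. -172.   70.] [ 596. -164.   81.]
-164 20 [ 585. -164.   70.] [ 597. -156.   82.]
-156 23 [ 585. -155.   70.] [ 597. -148.   82.]
-148 19 [ 585. -147.   70.] [ 597. -140.   81.]
-140 33 [ 558. -139.   67.] [ 598. -132.   82.]
-132 172 [ 536. -132.   44.] [ 600. -124.  108.]
-124 33 [ 551. -124.   32.] [ 596. -116.  106.]
-116 177 [ 537. -116.   30.] [ 600. -108.   96.]
-108 121 [ 534. -108.   31.] [ 615. -100.   97.]
-100 91 [ 533. -100.   30.] [616. -92.  95.]
-92 103 [532. -92.  30.] [616. -84.  90.]
-84 109 [536. -84.  31.] [617. -76.  91.]
-76 108 [535. -76.  31.] [618. -68.  91.]
-68 103 [536. -68.  31.] [618. -60.  91.]
col 43 [667.1  90.3 235.8] [658.  83. 231.] [677. 100. 238.]
```

```bash
cat >> h.py <<'E'
def flowers(S,verbose=True):
    P=cloud(S); hsv=cv2.cvtColor(S["color"],cv2.COLOR_RGB2HSV)
    m=(P[...,2]>4)&(P[...,2]<24)&(hsv[...,0]>12)&(hsv[...,0]<35)&(hsv[...,1]>40)&(P[...,0]>380)&(P[...,0]<800)&(abs(P[...,1])<470)
    n,l,st,c=cv2.connectedComponentsWithStats(m.astype(np.uint8))
    for i in range(1,n):
        if 25<st[i,4]<200 and st[i,2]<30: print("fl",st[i],c[i].round(1),"onz",onz(S,[c[i]],9)[0].round(1),"cloudmid",((P[l==i].min(0)+P[l==i].max(0))/2).round(1))
def go(robot,X,dirv=None):
    """print needed tool-axis delta (m) to world target X mm from measured pose"""
    from scipy.spatial.transform import Rotation as Ro
    o=robot.observe(); q=o["ee_rot"]; R=Ro.from_quat([q[1],q[2],q[3],q[0]]).as_matrix()
    d=R.T@(np.array(X)-o["position"]); print("to",X,"tool delta mm",d.round(1),"toolY ang deg",np.degrees(np.arctan2(R[1,1],R[0,1])).round(2))
    return d
E
python3 - <<'E'
from h import *
t=load("top0.npz");s=load("scene0.npz")
flowers(s);flowers(t)
for S in (t,s):
    P=cloud(S)
    for nm,c,r,z0,z1 in(("blank",(434,140),45,84,93),("bowlrim",(457,-350),90,46,55)):
        m=(np.hypot(P[...,0]-c[0],P[...,1]-c[1])<r)&(P[...,2]>z0)&(P[...,2]<z1); Q=P[m]
        e,_=cv2.minEnclosingCircle(Q[:,:2].astype(np.float32)); print(nm,len(Q),np.array(e).round(1),_,Q.mean(0).round(1))
E
```

```text
fl [335 197   6   8  31] [337.6 200.2] onz [440.8 265.1   9. ] cloudmid [446.9 265.7  10.7]
fl [301 211  13   8  43] [307.6 215. ] onz [452.3 143.9   9. ] cloudmid [456.6 140.2  15.2]
fl [252 228  12   9  78] [257.6 231.9] onz [441.5 -19.    9. ] cloudmid [445.8 -19.9  11.3]
fl [168 315  15  15 159] [174.7 322. ] onz [ 610.7 -319.7    9. ] cloudmid [ 611.2 -320.    11.8]
fl [108 317  28  27 123] [123.8 332.1] onz [ 579.1 -424.6    9. ] cloudmid [ 574.8 -426.3   15.6]
fl [217 327  14   8  42] [223.3 330.2] onz [ 685.3 -235.5    9. ] cloudmid [ 693.3 -239.8   22.1]
fl [288 334  17   5  27] [296.4 336.6] onz [ 780.2 -108.5    9. ] cloudmid [ 777.6 -108.6   14.2]
fl [115 179  23  18 108] [125.7 188.4] onz [631.4 426.8   9. ] cloudmid [631.5 421.3  14.9]
fl [389 186  13  12 108] [395.2 191.9] onz [ 609.3 -318.6    9. ] cloudmid [ 609.2 -317.3   10.9]
fl [134 194  16  15  68] [141.4 201.4] onz [593.8 381.1   9. ] cloudmid [592.9 377.7  14.5]
fl [174 249  13  12 106] [180.  254.4] onz [446.8 270.2   9. ] cloudmid [446.2 270.   12.7]
fl [282 248  13  13 112] [288.6 253.8] onz [443.9 -20.5   9. ] cloudmid [443.1 -18.9  12. ]
fl [132 253  13  12 111] [138.5 258.1] onz [438.5 382.    9. ] cloudmid [437.1 380.9  12. ]
blank 254 [434.8 142.9] 22.347078323364258 [434.8 142.5  88.4]
bowlrim 272 [ 457.5 -348.4] 64.3565444946289 [ 456.6 -354.6   49.2]
blank 130 [437.6 143.2] 23.777267456054688 [439.7 142.   90.1]
bowlrim 342 [ 457.8 -349.2] 66.04904174804688 [ 448.8 -349.5   49.6]
```

Emit:
play_rows(linear=[[0, 0, 0], [0, 0, 0], [0, 0, 0], [0, 0, 0], [0, 0, 0], [0, 0, 0], [0, 0, 0], [0, 0, 0]], roll=[8.5, 8.5, 8.5, 8.5, 8.5, 8.5, 8.5, 8.5])

```text
t: 0.9
position: [212.7, 560.6, 230.8]
ee_rot: [0.0, 0.702, 0.712, -0.001]
ft_force: [0.2, 0.4, -0.4]
width: 1.002
```

Emit:
play_rows(linear=[[0, 0, 0], [0, 0, 0]], roll=[3.6, 0], claw=0.06)

```text
t: 1.1
position: [212.8, 560.6, 230.8]
ee_rot: [0.0, 0.722, 0.692, -0.0]
ft_force: [-0.3, -0.2, -0.1]
width: 0.71
```

```bash
python3 - <<'E'
from h import *
from rig import robot
go(robot,[438,382,100])
E
```

```text
to [438, 382, 100] tool delta mm [-168.9  232.6  130.9] toolY ang deg -2.41
```

Emit:
play_rows(linear=[[-0.0241, 0.0332, 0.0187], [-0.0241, 0.0332, 0.0187], [-0.0241, 0.0332, 0.0187], [-0.0241, 0.0332, 0.0187], [-0.0241, 0.0332, 0.0187], [-0.0241, 0.0332, 0.0187], [-0.0241, 0.0332, 0.0187], [0, 0, 0]], roll=[0, 0, 0, 0, 0, 0, 0, 0])

```text
t: 1.9
position: [440.6, 378.9, 97.9]
ee_rot: [0.001, 0.722, 0.691, -0.002]
ft_force: [-0.2, 0.1, -0.1]
width: 0.704
```

```bash
python3 - <<'E'
from h import *
from rig import robot
go(robot,[438,382,4])
t=snap(robot,"top","t1"); flowers(t)
c=proj(t,[438,382,9])[0]; crop(t,c,60,"d1",[c])
s=snap(robot,"scene","s1"); c=proj(s,[438,382,60])[0]; crop(s,c,60,"d1s",proj(s,[[438,382,100]]))
E
```

```text
to [438, 382, 4] tool delta mm [ 3.3 -2.6 93.9] toolY ang deg -2.51
fl [115 179  10  14  39] [119.6 184.7] onz [642.5 444.6   9. ] cloudmid [636.8 440.1  20.3]
fl [126 184  24  24  75] [138.1 195.7] onz [610.  391.1   9. ] cloudmid [608.2 389.6  14.8]
fl [389 186  13  12 107] [395.2 191.8] onz [ 609.4 -318.5    9. ] cloudmid [ 609.1 -317.7   10.8]
fl [174 249  13  12 105] [180.1 254.4] onz [446.9 270.    9. ] cloudmid [446.2 269.7  11.5]
fl [282 248  13  13 110] [288.5 253.8] onz [443.9 -20.2   9. ] cloudmid [442.9 -18.8  12.8]
fl [132 253  13  12 111] [138.5 258.1] onz [438.5 382.    9. ] cloudmid [437.1 381.4  11.8]
d1 x0,y0 78 213 scale 6.666666666666667
d1s x0,y0 307 130 scale 6.666666666666667
```

View pics/d1s.png

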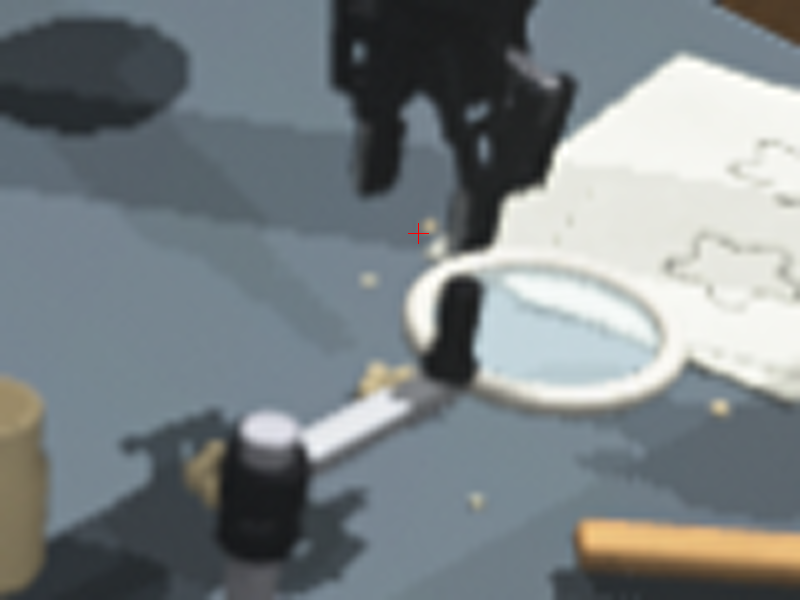

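View pics/d1.png

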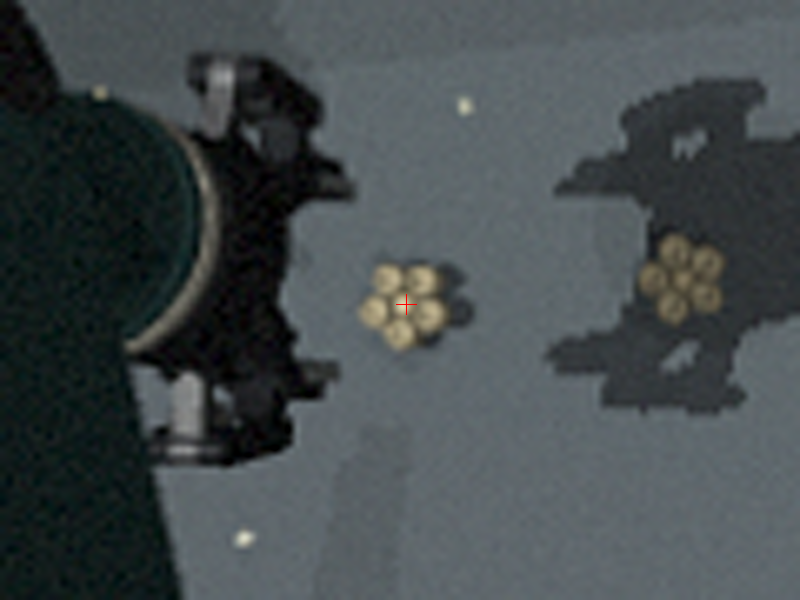

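Emit:
play_rows(linear=[[0, 0, 0.025], [0, 0, 0.03], [0, 0, 0.025], [0, 0, 0.01], [0, 0, 0], [0, 0, 0]], roll=[0, 0, 0, 0, 0, 0])

```text
t: 2.6
position: [438.2, 383.6, 11.3]
ee_rot: [0.0, 0.721, 0.693, 0.001]
ft_force: [0.0, -0.1, 1.1]
width: 0.704
```

```bash
python3 - <<'E'
from h import *
from rig import robot
go(robot,[438.5,382,4])
E
```

```text
to [438.5, 382, 4] tool delta mm [-1.6  0.3  7.3] toolY ang deg -2.32
```

Emit:
play_rows(linear=[[0, 0, 0.007], [0, 0, 0], [0, 0, 0], [0, 0, 0], [0, 0, 0], [0, 0, 0]], roll=[0, 0, 0, 0, 0, 0], claw=0.015, squeeze=20)

```text
t: 3.2
position: [438.5, 383.0, 3.9]
ee_rot: [0.0, 0.722, 0.692, 0.0]
ft_force: [-0.4, 0.2, 5.8]
width: 0.407
```

Emit:
play_rows(linear=[[0, 0, -0.03], [0, 0, -0.04], [0, 0, -0.04], [0, 0, -0.04], [0, 0, 0]], roll=[0, 0, 0, 0, 0])

```text
t: 3.7
position: [441.3, 384.8, 158.9]
ee_rot: [0.001, 0.722, 0.692, 0.005]
ft_force: [1.6, 1.9, -0.9]
width: 0.405
```

```bash
python3 - <<'E'
from h import *
from rig import robot
go(robot,[457,-350,150])
s=snap(robot,"scene","s1"); c=proj(s,[438,382,150])[0]; crop(s,c,60,"d2s",proj(s,[[438,382,150]]))
E
```

```text
to [457, -350, 150] tool delta mm [-733.5   46.2    5. ] toolY ang deg -2.38
d2s x0,y0 311 105 scale 6.666666666666667
```

View pics/d2s.png

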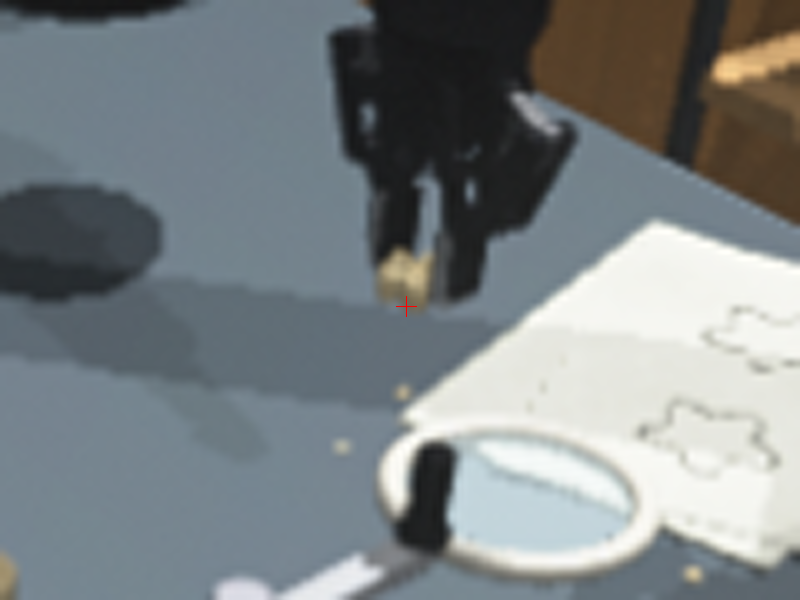

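Emit:
play_rows(linear=[[-0.0408, 0.0026, 0.001], [-0.0408, 0.0026, 0.001], [-0.0408, 0.0026, 0.001], [-0.0408, 0.0026, 0.001], [-0.0408, 0.0026, 0.001], [-0.0408, 0.0026, 0], [-0.0408, 0.0026, 0], [-0.0408, 0.0026, 0]], roll=[0, 0, 0, 0, 0, 0, 0, 0])

```text
t: 4.55
position: [443.6, 54.1, 146.9]
ee_rot: [-0.001, 0.722, 0.692, -0.001]
ft_force: [1.1, 0.2, 0.8]
width: 0.407
```

Emit:
play_rows(linear=[[-0.0408, 0.0026, 0], [-0.0408, 0.0026, 0], [-0.0408, 0.0026, 0], [-0.0408, 0.0026, 0], [-0.0408, 0.0026, 0], [-0.0408, 0.0026, 0], [-0.0408, 0.0026, 0], [-0.0408, 0.0026, 0]], roll=[0, 0, 0, 0, 0, 0, 0, 0])

```text
t: 5.35
position: [451.0, -272.2, 146.6]
ee_rot: [-0.002, 0.722, 0.692, -0.0]
ft_force: [0.8, 0.1, 0.9]
width: 0.408
```

Emit:
play_rows(linear=[[-0.04, 0.0026, 0], [-0.025, 0.0026, 0], [0, 0, 0], [0, 0, 0]], roll=[0, 0, 0, 0])

```text
t: 5.75
position: [453.7, -335.8, 146.7]
ee_rot: [-0.002, 0.722, 0.692, -0.0]
ft_force: [0.0, 0.9, 0.5]
width: 0.405
```

```bash
python3 - <<'E'
from h import *
from rig import robot
go(robot,[457,-338,32])
t=snap(robot,"top","t1"); P=cloud(t);
Q=P[(np.hypot(P[...,0]-457,P[...,1]+350)<90)&(P[...,2]>46)&(P[...,2]<55)]; print(cv2.minEnclosingCircle(Q[:,:2].astype(np.float32)))
flowers(t)
E
```

```text
to [457, -338, 32] tool delta mm [ -2.3   3.7 114.6] toolY ang deg -2.46
((456.9657287597656, -348.1583557128906), 64.10037231445312)
fl [389 186  13  12 109] [395.3 191.8] onz [ 609.4 -318.7    9. ] cloudmid [ 609.2 -317.3   10.9]
fl [427 189  19  20 115] [434.3 198.7] onz [ 588.4 -426.     9. ] cloudmid [ 587.1 -426.7   16.5]
fl [174 249  13  12 104] [180.  254.4] onz [446.7 270.2   9. ] cloudmid [446.3 269.8  12.5]
fl [282 248  13  13 111] [288.6 253.8] onz [443.8 -20.4   9. ] cloudmid [443.1 -18.8  11.5]
```

Lower, release, lift.

Emit:
play_rows(linear=[[-0.002, 0.0037, 0.03], [0, 0, 0.04], [0, 0, 0.03], [0, 0, 0.0145], [0, 0, 0], [0, 0, 0]], roll=[0, 0, 0, 0, 0, 0])

```text
t: 6.4
position: [458.4, -337.3, 33.9]
ee_rot: [-0.001, 0.721, 0.693, -0.0]
ft_force: [0.7, -0.8, 0.4]
width: 0.412
```

Emit:
play_rows(linear=[[0, 0, 0], [0, 0, 0], [0, 0, -0.01], [0, 0, -0.02], [0, 0, -0.03], [0, 0, -0.04], [0, 0, 0]], roll=[0, 0, 0, 0, 0, 0, 0], claw=0.046)

```text
t: 7.1
position: [461.7, -341.5, 140.3]
ee_rot: [0.006, 0.722, 0.692, 0.0]
ft_force: [0.9, -1.1, 0.4]
width: 0.536
```

```bash
python3 - <<'E'
from h import *
from rig import robot
go(robot,[609.5,-319,110])
s=snap(robot,"scene","s1"); c=proj(s,[457,-350,50])[0]; crop(s,c,60,"d3s")
E
```

```text
to [609.5, -319, 110] tool delta mm [ 28.9 146.5  31.4] toolY ang deg -2.39
d3s x0,y0 78 225 scale 6.666666666666667
```

View pics/d3s.png

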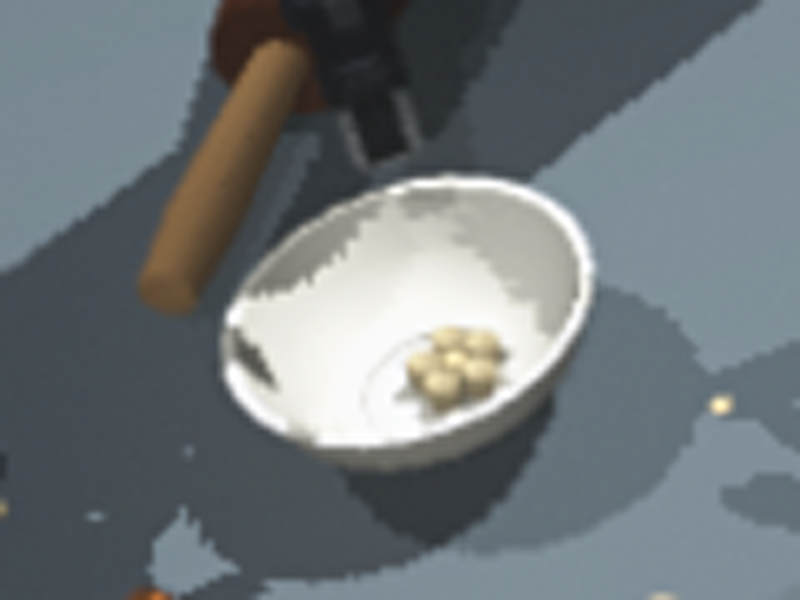

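Emit:
play_rows(linear=[[0.0072, 0.0366, 0.005], [0.0072, 0.0366, 0.008], [0.0072, 0.0366, 0.009], [0.0072, 0.0366, 0.009], [0, 0, 0], [0, 0, 0]], roll=[0, 0, 0, 0, 0, 0], claw=0.06)

```text
t: 7.75
position: [605.5, -315.1, 101.7]
ee_rot: [-0.001, 0.721, 0.693, -0.0]
ft_force: [-0.5, -0.9, 0.2]
width: 0.702
```

```bash
python3 - <<'E'
from h import *
from rig import robot
go(robot,[609.5,-319,3.5])
t=snap(robot,"top","t1"); flowers(t)
c=proj(t,[609,-319,9])[0]; crop(t,c,60,"a1",[c])
go(robot,[609.5,-319,3.5])
E
```

```text
to [609.5, -319, 3.5] tool delta mm [-3.9  4.4 98.2] toolY ang deg -2.31
fl [174 248  13  13 106] [180.  254.4] onz [446.8 270.2   9. ] cloudmid [448.  269.5  12.3]
a1 x0,y0 335 146 scale 6.666666666666667
to [609.5, -319, 3.5] tool delta mm [-3.5  5.1 98.6] toolY ang deg -2.36
```

View pics/a1.png

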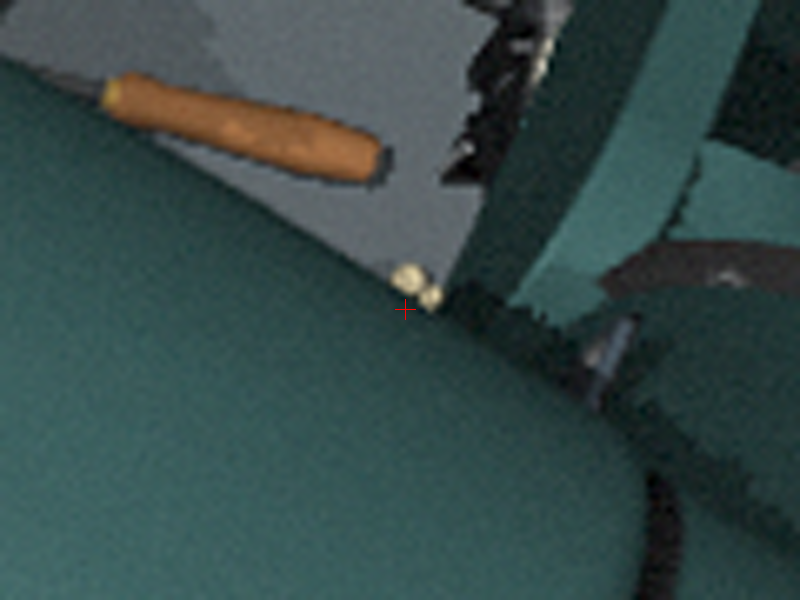

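Emit:
play_rows(linear=[[-0.0035, 0.0045, 0.03], [0, 0, 0.03], [0, 0, 0.025], [0, 0, 0.0125], [0, 0, 0], [0, 0, 0]], roll=[0, 0, 0, 0, 0, 0])

```text
t: 8.4
position: [610.3, -320.2, 6.4]
ee_rot: [0.0, 0.722, 0.692, -0.0]
ft_force: [0.4, -0.9, 0.6]
width: 0.705
```

Emit:
play_rows(linear=[[0, 0, 0], [0, 0, 0], [0, 0, 0], [0, 0, 0], [0, 0, 0]], roll=[0, 0, 0, 0, 0], claw=0.015)

```text
t: 8.9
position: [611.4, -320.4, 7.3]
ee_rot: [0.001, 0.722, 0.692, 0.0]
ft_force: [-0.8, 0.1, 7.0]
width: 0.408
```

Emit:
play_rows(linear=[[0, 0, -0.03], [0, 0, -0.04], [0, 0, -0.03], [0, 0, -0.01], [0, 0, 0], [0, 0, 0]], roll=[0, 0, 0, 0, 0, 0])

```text
t: 9.5
position: [609.7, -319.1, 114.4]
ee_rot: [-0.001, 0.722, 0.692, -0.0]
ft_force: [-0.0, -0.3, -1.6]
width: 0.407
```

```bash
python3 - <<'E'
from h import *
from rig import robot
go(robot,[457,-361,110])
E
```

```text
to [457, -361, 110] tool delta mm [ -48.2 -150.8    4.6] toolY ang deg -2.39
```

Emit:
play_rows(linear=[[-0.012, -0.0376, 0], [-0.012, -0.0376, 0], [-0.012, -0.0376, 0], [-0.012, -0.0376, 0], [0, 0, 0], [0, 0, 0]], roll=[0, 0, 0, 0, 0, 0])

```text
t: 10.1
position: [456.7, -360.7, 113.9]
ee_rot: [-0.002, 0.722, 0.692, 0.0]
ft_force: [0.2, 0.6, -0.7]
width: 0.403
```

Emit:
play_rows(linear=[[0, 0, 0.03], [0, 0, 0.03], [0, 0, 0.015], [0, 0, 0], [0, 0, 0]], roll=[0, 0, 0, 0, 0])

```text
t: 10.6
position: [458.9, -360.9, 39.9]
ee_rot: [-0.0, 0.721, 0.693, 0.0]
ft_force: [-0.1, -0.8, -1.0]
width: 0.404
```

Emit:
play_rows(linear=[[0, 0, 0], [0, 0, 0], [0, 0, -0.01], [0, 0, -0.02], [0, 0, -0.03], [0, 0, -0.04], [0, 0, 0]], roll=[0, 0, 0, 0, 0, 0, 0], claw=0.046)

```text
t: 11.3
position: [461.2, -364.3, 147.1]
ee_rot: [0.006, 0.722, 0.692, 0.0]
ft_force: [-0.4, -1.0, 1.0]
width: 0.539
```

```bash
python3 - <<'E'
from h import *
from rig import robot
go(robot,[444,-20.5,120])
s=snap(robot,"scene","s1"); c=proj(s,[457,-350,50])[0]; crop(s,c,60,"d4s")
flowers(s)
E
```

```text
to [444, -20.5, 120] tool delta mm [343.  -31.8  24.1] toolY ang deg -2.39
d4s x0,y0 78 225 scale 6.666666666666667
fl [335 196   6  10  33] [337.7 200.3] onz [441.3 265.3   9. ] cloudmid [445.3 265.8  11.3]
fl [301 211  13   8  41] [307.4 215. ] onz [452.1 143.3   9. ] cloudmid [455.3 140.3  15.1]
fl [252 228  12   9  78] [257.7 232. ] onz [441.9 -19.    9. ] cloudmid [445.7 -20.3  11.9]
fl [139 274  14  13 121] [145.9 279.9] onz [ 454.9 -341.     9. ] cloudmid [ 453.5 -341.9   14.4]
fl [109 321  27  23 146] [123.1 332.7] onz [ 579.8 -426.2    9. ] cloudmid [ 583.8 -428.4   16.3]
fl [288 334  17   5  29] [296.3 336.6] onz [ 780.1 -108.7    9. ] cloudmid [ 778.3 -108.6   15.2]
```

View pics/d4s.png

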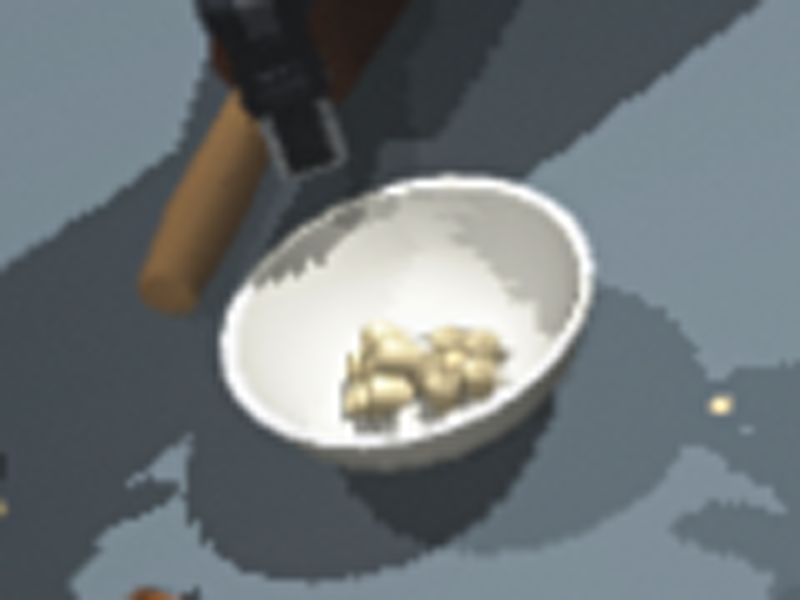

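Both flowers lie in the bowl, the second tilted. Next flower C at (444,-20).

Emit:
play_rows(linear=[[0.043, -0.0045, 0], [0.043, -0.0045, 0], [0.043, -0.0045, 0], [0.043, -0.0045, 0], [0.043, -0.0045, 0.006], [0.043, -0.0045, 0.006], [0.043, -0.0045, 0.006], [0.043, -0.0045, 0.006]], roll=[0, 0, 0, 0, 0, 0, 0, 0], claw=0.06)

```text
t: 12.15
position: [435.5, -14.4, 116.0]
ee_rot: [-0.0, 0.722, 0.692, -0.0]
ft_force: [0.1, 0.1, 0.7]
width: 0.706
```

Emit:
play_rows(linear=[[0, 0, 0], [0, 0, 0], [0, 0, 0]], roll=[0, 0, 0])

```text
t: 12.45
position: [436.8, -16.8, 116.5]
ee_rot: [0.0, 0.722, 0.692, -0.0]
ft_force: [0.2, -0.3, -0.7]
width: 0.698
```

```bash
python3 - <<'E'
from h import *
from rig import robot
s=snap(robot,"scene","s1");t=snap(robot,"top","t1");flowers(t)
go(robot,[444,-20.5,7])
c=proj(s,[444,-20,50])[0]; crop(s,c,60,"c1s")
E
```

```text
fl [402 241  13  12 115] [407.8 246.2] onz [ 458.5 -342.2    9. ] cloudmid [ 457.4 -340.4   14.1]
fl [174 248  13  13 106] [180.  254.4] onz [446.8 270.3   9. ] cloudmid [448.  270.3  11.9]
to [444, -20.5, 7] tool delta mm [ -2.9   7.1 109.6] toolY ang deg -2.48
c1s x0,y0 197 176 scale 6.666666666666667
```

View pics/c1s.png

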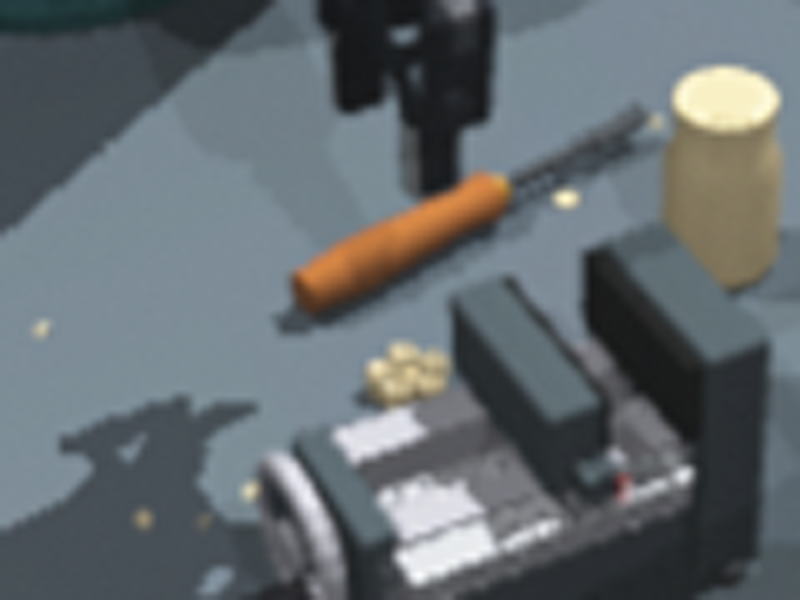

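Emit:
play_rows(linear=[[-0.003, 0.0065, 0.03], [0, 0, 0.035], [0, 0, 0.03], [0, 0, 0.014], [0, 0, 0], [0, 0, 0]], roll=[0, 0, 0, 0, 0, 0])

```text
t: 13.15
position: [443.1, -20.3, 7.5]
ee_rot: [-0.0, 0.722, 0.692, -0.0]
ft_force: [1.1, 0.1, 0.5]
width: 0.703
```

Emit:
play_rows(linear=[[0, 0, 0], [0, 0, 0], [0, 0, 0], [0, 0, 0], [0, 0, 0]], roll=[0, 0, 0, 0, 0], claw=0.015)

```text
t: 13.65
position: [443.9, -19.8, 8.5]
ee_rot: [0.001, 0.722, 0.692, 0.001]
ft_force: [-1.0, -2.4, 6.8]
width: 0.404
```

Emit:
play_rows(linear=[[0, 0, -0.03], [0, 0, -0.04], [0, 0, -0.04], [0, 0, -0.02], [0, 0, 0], [0, 0, 0]], roll=[0, 0, 0, 0, 0, 0])

```text
t: 14.25
position: [443.0, -19.3, 137.9]
ee_rot: [0.001, 0.722, 0.692, 0.0]
ft_force: [0.4, -0.3, -1.0]
width: 0.403
```

```bash
python3 - <<'E'
from h import *
from rig import robot
go(robot,[457,-350,130])
E
```

```text
to [457, -350, 130] tool delta mm [-329.8   27.7    8.1] toolY ang deg -2.38
```

Emit:
play_rows(linear=[[-0.043, 0.0035, 0], [-0.043, 0.0035, 0], [-0.043, 0.0035, 0], [-0.043, 0.0035, 0], [-0.043, 0.0035, 0], [-0.043, 0.0035, 0], [-0.043, 0.0035, 0], [-0.029, 0.0035, 0]], roll=[0, 0, 0, 0, 0, 0, 0, 0])

```text
t: 15.05
position: [456.2, -352.6, 135.5]
ee_rot: [-0.001, 0.722, 0.692, -0.0]
ft_force: [-0.0, 1.0, -1.0]
width: 0.402
```

Emit:
play_rows(linear=[[0, 0, 0], [0, 0, 0.02], [0, 0, 0.03], [0, 0, 0.03], [0, 0, 0.01], [0, 0, 0], [0, 0, 0]], roll=[0, 0, 0, 0, 0, 0, 0])

```text
t: 15.75
position: [457.0, -349.7, 47.3]
ee_rot: [-0.0, 0.721, 0.692, -0.0]
ft_force: [1.3, -0.5, 0.5]
width: 0.403
```

Emit:
play_rows(linear=[[0, 0, 0], [0, 0, 0], [0, 0, -0.01], [0, 0, -0.02], [0, 0, -0.03], [0, 0, -0.04], [0, 0, 0]], roll=[0, 0, 0, 0, 0, 0, 0], claw=0.046)

```text
t: 16.45
position: [460.1, -353.2, 153.8]
ee_rot: [0.006, 0.722, 0.692, 0.0]
ft_force: [1.1, -1.4, -0.1]
width: 0.535
```

```bash
python3 - <<'E'
from h import *
from rig import robot
s=snap(robot,"scene","s1"); c=proj(s,[457,-350,50])[0]; crop(s,c,60,"d5s")
flowers(s)
go(robot,[446.7,270.2,140])
E
```

```text
d5s x0,y0 78 225 scale 6.666666666666667
fl [335 196   6   9  33] [337.6 200.2] onz [440.7 265.3   9. ] cloudmid [446.2 266.2  11.8]
fl [302 212  11   7  40] [307.5 215.1] onz [452.8 143.3   9. ] cloudmid [458.1 139.7  14.2]
fl [130 274  24  14 131] [143.5 281.2] onz [ 456.2 -347.4    9. ] cloudmid [ 460.4 -352.1   14.5]
fl [110 321  26  23 154] [123.1 332.4] onz [ 579.1 -426.2    9. ] cloudmid [ 582.5 -427.8   16.2]
fl [215 325  23  10  71] [226.5 329.6] onz [ 687.4 -228.9    9. ] cloudmid [ 695.5 -233.5   21.7]
to [446.7, 270.2, 140] tool delta mm [621.4 -38.3   8. ] toolY ang deg -2.39
```

View pics/d5s.png

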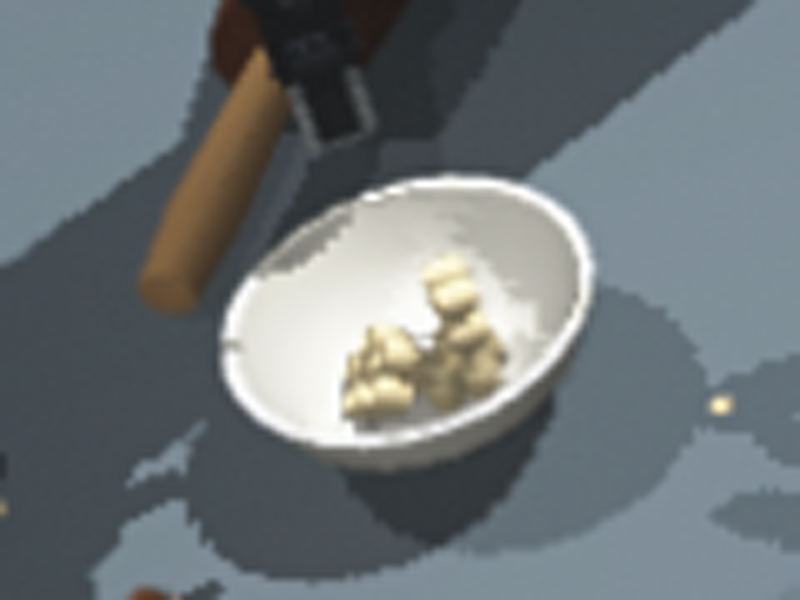

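Emit:
play_rows(linear=[[0.0414, -0.0024, 0], [0.0414, -0.0024, 0], [0.0414, -0.0024, 0], [0.0414, -0.0024, 0], [0.0414, -0.0024, 0], [0.0414, -0.0024, 0], [0.0414, -0.0024, 0], [0.0414, -0.0024, 0]], roll=[0, 0, 0, 0, 0, 0, 0, 0], claw=0.06)

```text
t: 17.3
position: [450.7, -16.9, 147.1]
ee_rot: [-0.0, 0.722, 0.692, -0.0]
ft_force: [0.5, -0.5, -0.3]
width: 0.704
```

Emit:
play_rows(linear=[[0.0414, -0.0024, 0], [0.0414, -0.0024, 0], [0.0414, -0.0024, 0], [0.0414, -0.0024, 0], [0.0414, -0.0024, 0], [0.0414, -0.0024, 0], [0.0364, -0.0024, 0], [0, 0, 0]], roll=[0, 0, 0, 0, 0, 0, 0, 0])

```text
t: 18.1
position: [446.4, 270.5, 147.1]
ee_rot: [-0.0, 0.72, 0.694, 0.001]
ft_force: [-0.1, -0.5, -0.4]
width: 0.698
```

Emit:
play_rows(linear=[[0, 0, 0], [0, 0, 0], [0, 0, 0]], roll=[0, 0, 0])

```text
t: 18.4
position: [446.5, 265.4, 147.2]
ee_rot: [-0.0, 0.722, 0.692, -0.001]
ft_force: [-0.3, -0.5, 0.4]
width: 0.701
```

```bash
python3 - <<'E'
from h import *
from rig import robot
s=snap(robot,"scene","s1");t=snap(robot,"top","t1");flowers(t)
go(robot,[447,270.2,6])
c=proj(t,[447,270,9])[0]; crop(t,c,60,"b1",[c])
E
```

```text
fl [131 187  19  22  56] [141.8 199.2] onz [600.  380.2   9. ] cloudmid [602.2 382.2  20.2]
fl [401 241   5  11  26] [403.2 246.2] onz [ 458.9 -329.7    9. ] cloudmid [ 458.8 -327.9   15.8]
fl [174 249  13  12 104] [180.  254.5] onz [446.6 270.1   9. ] cloudmid [446.3 269.8  13.5]
to [447, 270.2, 6] tool delta mm [4.700e+00 1.000e-01 1.413e+02] toolY ang deg -2.48
b1 x0,y0 120 209 scale 6.666666666666667
```

View pics/b1.png

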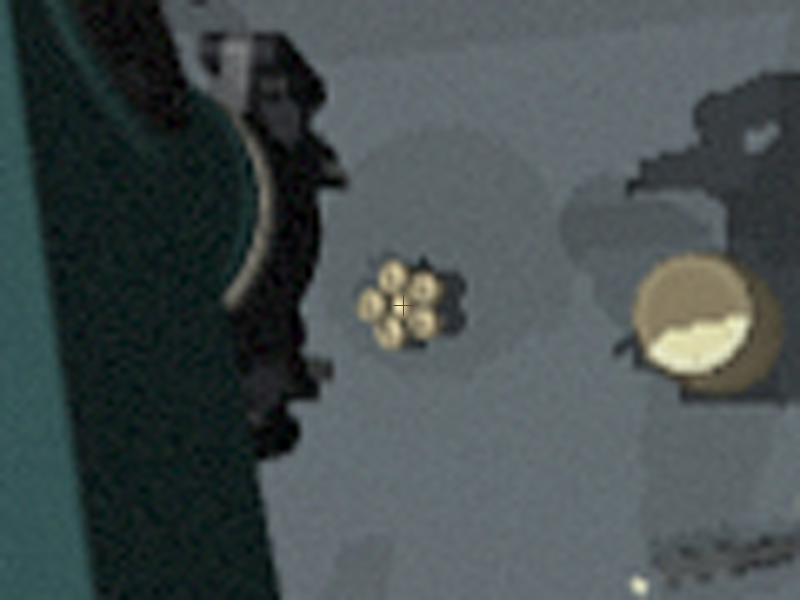

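Emit:
play_rows(linear=[[0.0045, 0, 0.03], [0, 0, 0.04], [0, 0, 0.04], [0, 0, 0.025], [0, 0, 0.006], [0, 0, 0], [0, 0, 0]], roll=[0, 0, 0, 0, 0, 0, 0])

```text
t: 19.2
position: [448.0, 271.4, 7.5]
ee_rot: [0.0, 0.722, 0.692, 0.001]
ft_force: [0.7, 0.7, 0.2]
width: 0.702
```

Emit:
play_rows(linear=[[0, 0, 0], [0, 0, 0], [0, 0, 0], [0, 0, 0], [0, 0, 0]], roll=[0, 0, 0, 0, 0], claw=0.015)

```text
t: 19.7
position: [448.1, 271.7, 7.9]
ee_rot: [0.001, 0.722, 0.692, 0.001]
ft_force: [-0.5, -0.5, 6.6]
width: 0.405
```

Emit:
play_rows(linear=[[0, 0, -0.03], [0, 0, -0.04], [0, 0, -0.04], [0, 0, -0.03], [0, 0, 0], [0, 0, 0]], roll=[0, 0, 0, 0, 0, 0])

```text
t: 20.3
position: [447.5, 271.5, 147.7]
ee_rot: [0.001, 0.722, 0.692, 0.001]
ft_force: [-0.8, 0.1, -1.4]
width: 0.404
```

```bash
python3 - <<'E'
from h import *
from rig import robot
go(robot,[457,-352,147])
E
```

```text
to [457, -352, 147] tool delta mm [-622.6   35.4    0. ] toolY ang deg -2.38
```

Emit:
play_rows(linear=[[-0.0415, 0.0022, 0], [-0.0415, 0.0022, 0], [-0.0415, 0.0022, 0], [-0.0415, 0.0022, 0], [-0.0415, 0.0022, 0], [-0.0415, 0.0022, 0], [-0.0415, 0.0022, 0], [-0.0415, 0.0022, 0]], roll=[0, 0, 0, 0, 0, 0, 0, 0])

```text
t: 21.1
position: [449.3, -62.5, 145.2]
ee_rot: [-0.001, 0.722, 0.692, -0.001]
ft_force: [0.1, 0.7, -0.4]
width: 0.407
```

Emit:
play_rows(linear=[[-0.0415, 0.0022, 0], [-0.0415, 0.0022, 0], [-0.0415, 0.0022, 0], [-0.0415, 0.0022, 0], [-0.0415, 0.0022, 0], [-0.0415, 0.0022, 0], [-0.0415, 0.0022, 0], [0, 0, 0]], roll=[0, 0, 0, 0, 0, 0, 0, 0])

```text
t: 21.9
position: [454.1, -357.3, 145.2]
ee_rot: [0.001, 0.723, 0.691, -0.001]
ft_force: [0.1, 1.1, -0.7]
width: 0.406
```

Emit:
play_rows(linear=[[0, 0, 0.03], [0, 0, 0.04], [0, 0, 0.02], [0, 0, 0.007], [0, 0, 0], [0, 0, 0]], roll=[0, 0, 0, 0, 0, 0])

```text
t: 22.5
position: [453.3, -350.9, 48.4]
ee_rot: [-0.001, 0.722, 0.692, -0.0]
ft_force: [0.2, -0.9, 1.1]
width: 0.407
```

```bash
python3 - <<'E'
from h import *
from rig import robot
go(robot,[457,-352,50])
E
```

```text
to [457, -352, 50] tool delta mm [-1.   3.7 -1.6] toolY ang deg -2.37
```

Emit:
play_rows(linear=[[0, 0, 0], [0, 0, 0], [0, 0, -0.01], [0, 0, -0.02], [0, 0, -0.03], [0, 0, -0.04], [0, 0, 0], [0, 0, 0]], roll=[0, 0, 0, 0, 0, 0, 0, 0], claw=0.046)

```text
t: 23.3
position: [454.6, -352.6, 151.1]
ee_rot: [0.002, 0.722, 0.692, 0.0]
ft_force: [-0.3, 0.0, -0.5]
width: 0.534
```

```bash
python3 - <<'E'
from h import *
from rig import robot
s=snap(robot,"scene","s1"); c=proj(s,[457,-350,50])[0]; crop(s,c,60,"d6s")
t=snap(robot,"top","t1")
cv2.imwrite("pics/top6.png",cv2.resize(t["color"][:,:,::-1],(800,600)))
go(robot,[590,-162,150])
E
```

```text
d6s x0,y0 78 225 scale 6.666666666666667
to [590, -162, 150] tool delta mm [195.  128.6  -1. ] toolY ang deg -2.39
```

View pics/d6s.png

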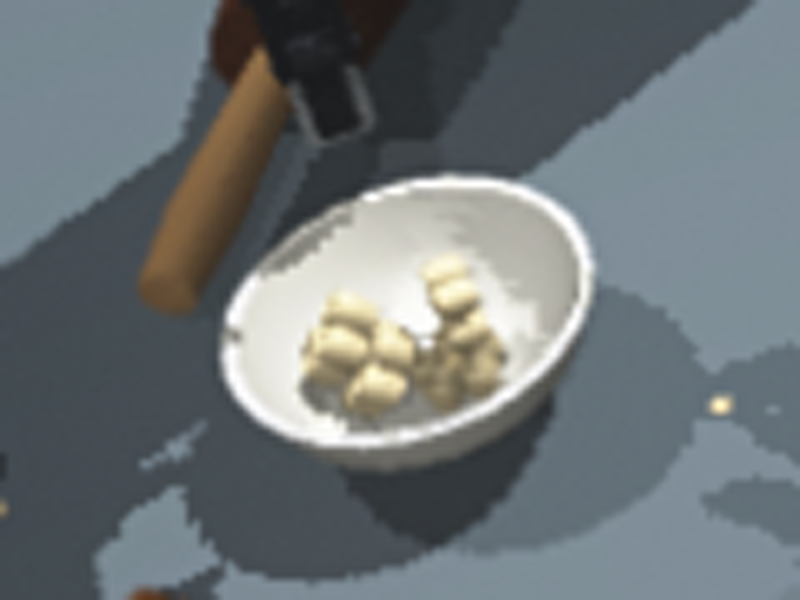

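View pics/top6.png

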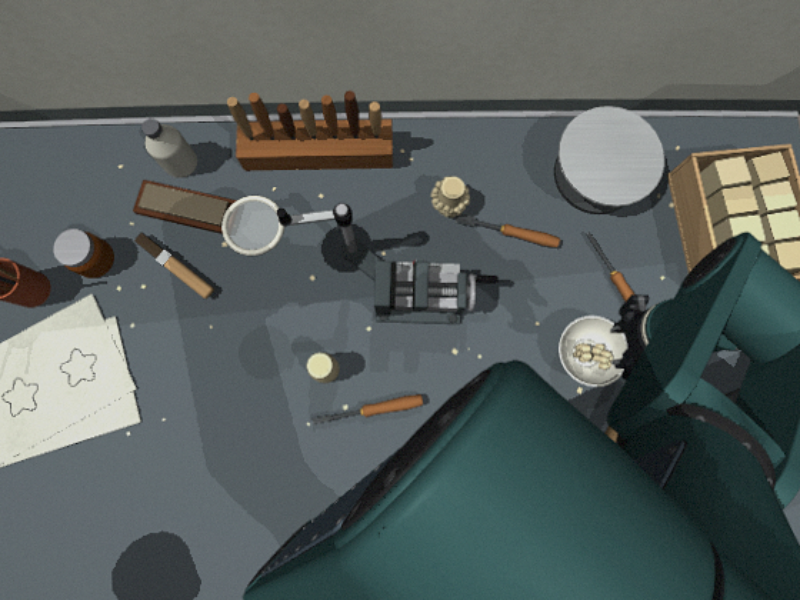

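Emit:
play_rows(linear=[[0.039, 0.0256, 0], [0.039, 0.0256, 0], [0.039, 0.0256, 0], [0.039, 0.0256, 0], [0.0385, 0.0256, 0], [0, 0, 0], [0, 0, 0], [0, 0, 0]], roll=[0, 0, 0, 0, 0, 0, 0, 0], claw=0.045)

```text
t: 24.2
position: [588.7, -163.6, 148.3]
ee_rot: [-0.001, 0.722, 0.692, -0.001]
ft_force: [-0.4, -0.1, 0.5]
width: 0.527
```

```bash
python3 - <<'E'
from h import *
from rig import robot
go(robot,[589.5,-162.5,66])
s=snap(robot,"scene","s1"); c=proj(s,[589,-162,100])[0]; crop(s,c,60,"h1s",proj(s,[[589.5,-162.5,75]]))
t=snap(robot,"top","t1"); c=proj(t,[589,-162,100])[0]; crop(t,c,60,"h1t",proj(t,[[589.5,-162.5,75]]))
go(robot,[589.5,-162.5,66])
E
```

```text
to [589.5, -162.5, 66] tool delta mm [ 1.1  1.  82.3] toolY ang deg -2.4
h1s x0,y0 171 215 scale 6.666666666666667
h1t x0,y0 284 147 scale 6.666666666666667
to [589.5, -162.5, 66] tool delta mm [ 1.7  0.7 82.8] toolY ang deg -2.48
```

View pics/h1s.png

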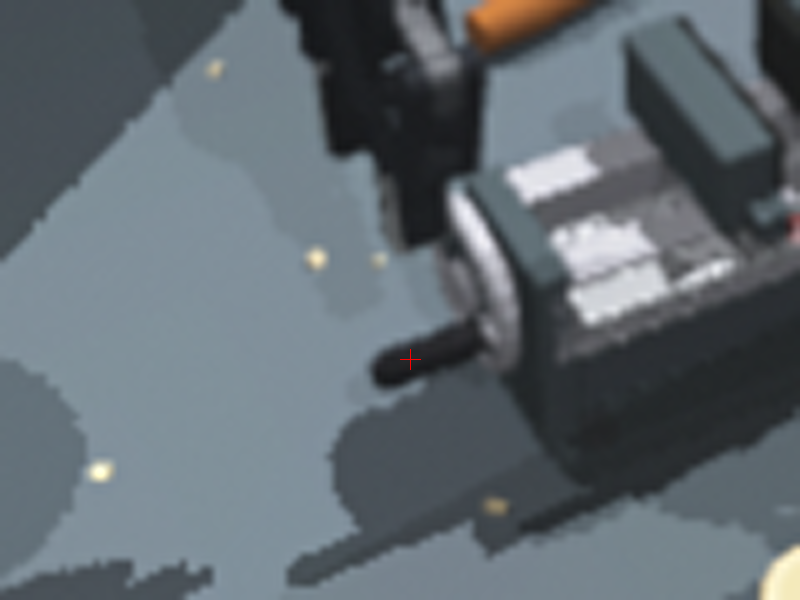

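View pics/h1t.png

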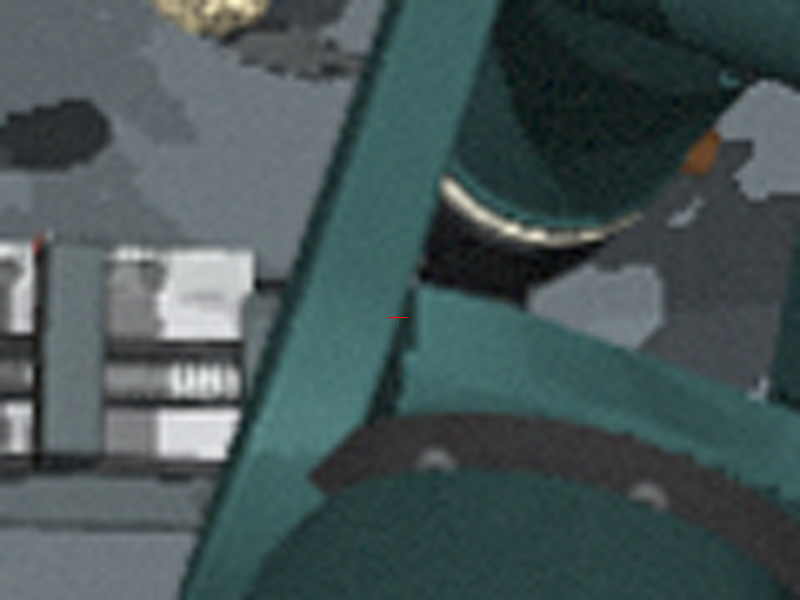

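Emit:
play_rows(linear=[[0.0015, 0.001, 0.025], [0, 0, 0.03], [0, 0, 0.02], [0, 0, 0.0075], [0, 0, 0], [0, 0, 0]], roll=[0, 0, 0, 0, 0, 0])

```text
t: 24.9
position: [591.5, -162.5, 67.8]
ee_rot: [0.001, 0.722, 0.692, 0.0]
ft_force: [1.0, -0.0, 0.3]
width: 0.527
```

Emit:
play_rows(linear=[[0, 0, 0], [0, 0, 0], [0, 0, 0], [0, 0, 0], [0, 0, 0], [0, 0, 0]], roll=[0, 0, 0, 0, 0, 0], claw=0.0, squeeze=30)

```text
t: 25.5
position: [590.1, -162.0, 67.1]
ee_rot: [-0.0, 0.722, 0.692, -0.001]
ft_force: [-3.8, -3.3, -0.2]
width: 0.144
```

```bash
python3 - <<'E'
from h import *
from rig import robot
go(robot,[589.5,-162.5,66]); print(robot.observe())
s=snap(robot,"scene","s1"); c=proj(s,[589,-162,100])[0]; crop(s,c,60,"h2s",proj(s,[[589.5,-162.5,75]]))
E
```

```text
to [589.5, -162.5, 66] tool delta mm [-0.6 -0.6  1.1] toolY ang deg -2.36
{'t': 25.5, 'q': array([-3.79992596e-01,  5.57523426e-01,  1.64042283e+00, -1.43566597e-03,
        9.44985488e-01, -3.37898180e-01]), 'joint_velocities': array([-0.00013742,  0.00167874,  0.00080955,  0.00104227, -0.00095867,
        0.00073781]), 'effort': array([ 2.43935868e+00, -5.79052877e+01, -2.26177651e+01,  1.26964968e+00,
       -1.15455810e+00, -2.27242790e-02]), 'position': array([ 590.08959715, -161.95887378,   67.05821991]), 'ee_rot': array([-3.69040101e-04,  7.21540079e-01,  6.92372103e-01, -8.06385706e-04]), 'ft_force': array([-3.78929753, -3.30710506, -0.15319868]), 'wrist_torque': array([-0.50728152,  0.76736309, -0.06461078]), 'width': 0.14417192470032994}
h2s x0,y0 171 215 scale 6.666666666666667
```

View pics/h2s.png

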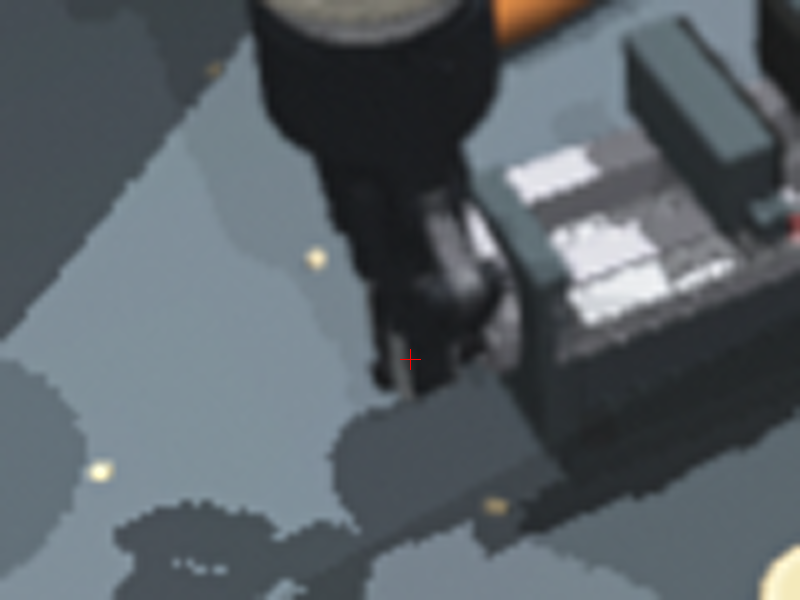

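Emit:
play_rows(linear=[[0, -0.0039, -0.0094], [0, -0.0072, -0.0072], [0, -0.0094, -0.0039], [0, -0.0101, 0], [0, 0, 0]], roll=[0, 0, 0, 0, 0])

```text
t: 26.05
position: [563.2, -160.9, 91.9]
ee_rot: [0.004, 0.722, 0.692, 0.002]
ft_force: [-0.0, 2.1, 21.2]
width: 0.148
```

```bash
python3 - <<'E'
from h import *
from rig import robot
go(robot,[563.9-5,-162.5,70+25.5-9]); o=robot.observe(); print(o["ft_force"],o["width"])
s=snap(robot,"scene","s1"); c=proj(s,[589,-162,100])[0]; crop(s,c,60,"h3s")
E
```

```text
to [558.9, -162.5, 86.5] tool delta mm [-1.8 -4.3  5.4] toolY ang deg -2.41
[-0.03754242  2.08470628 21.15351631] 0.14845687435130225
h3s x0,y0 171 215 scale 6.666666666666667
```

View pics/h3s.png

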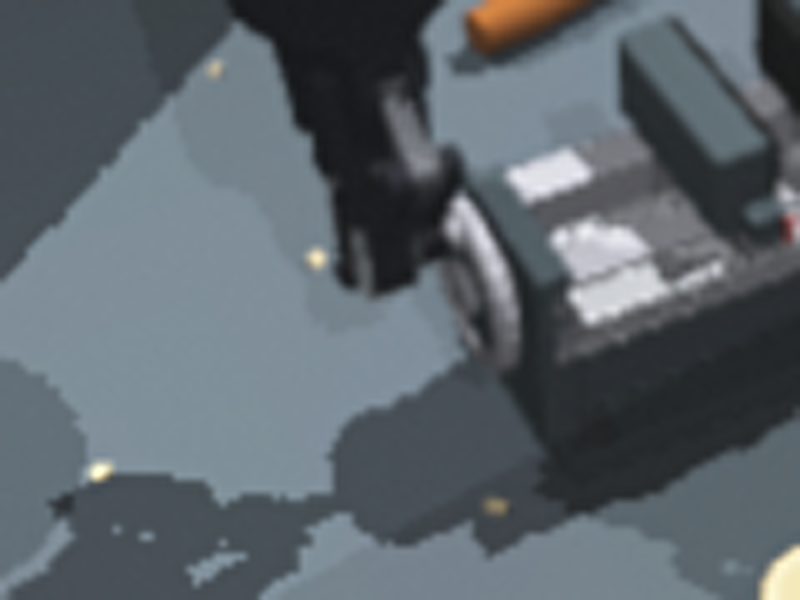

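Emit:
play_rows(linear=[[0, 0, 0], [0, 0.002, 0], [0, 0.002, 0], [0, 0, 0]], roll=[0, 0, 0, 0], claw=0.03)

```text
t: 26.5
position: [564.3, -160.4, 87.2]
ee_rot: [-0.0, 0.722, 0.692, -0.0]
ft_force: [0.5, -0.8, -0.1]
width: 0.349
```

```bash
python3 - <<'E'
from h import *
from rig import robot
go(robot,[563.9,-162.5,87]); o=robot.observe(); print(o["ft_force"],o["width"])
s=snap(robot,"scene","s1"); c=proj(s,[589,-162,100])[0]; crop(s,c,60,"h4s",proj(s,[[563.9,-162.5,96]]))
E
```

```text
to [563.9, -162.5, 87] tool delta mm [-2.2 -0.3  0.2] toolY ang deg -2.38
[ 0.52557554 -0.763302   -0.09298406] 0.34902194410449916
h4s x0,y0 171 215 scale 6.666666666666667
```

View pics/h4s.png

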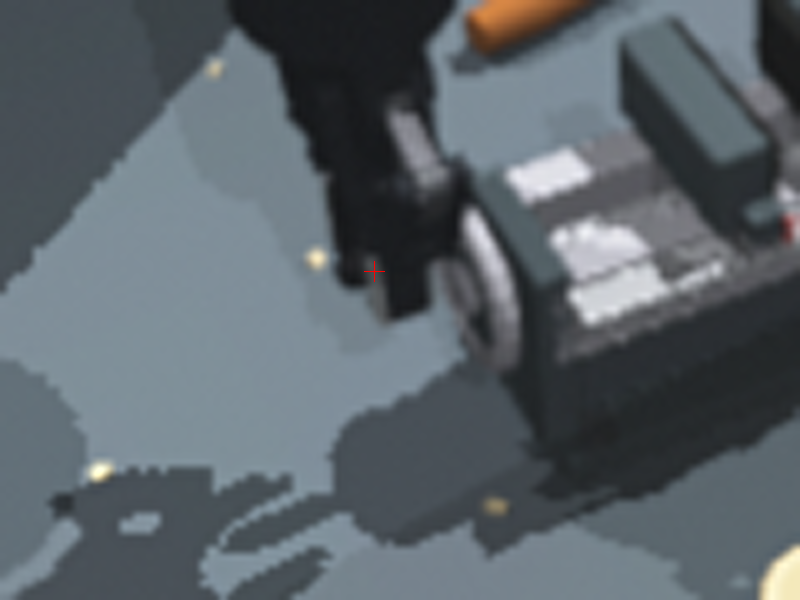

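Emit:
play_rows(linear=[[-0.0015, 0, 0], [0, 0, 0], [0, 0, 0], [0, 0, 0], [0, 0, 0]], roll=[0, 0, 0, 0, 0], claw=0.0, squeeze=40)

```text
t: 27.05
position: [564.0, -161.9, 87.2]
ee_rot: [-0.0, 0.722, 0.692, -0.0]
ft_force: [-0.9, 0.8, -0.4]
width: 0.145
```

```bash
python3 - <<'E'
from h import *
from rig import robot
o=robot.observe(); print(o["position"],o["ft_force"],o["width"])
E
```

```text
[ 563.98743802 -161.93125309   87.18159781] [-0.8548655   0.82611621 -0.35340881] 0.14532064609870501
```

Emit:
play_rows(linear=[[0, -0.00995, 0.00198], [0, -0.00843, 0.00564], [0, -0.00564, 0.00843], [0, -0.00198, 0.00995], [0, 0.00198, 0.00995], [0, 0.00564, 0.00843], [0, 0.00843, 0.00564], [0, 0.00995, 0.00198]], roll=[0, 0, 0, 0, 0, 0, 0, 0])

```text
t: 27.85
position: [564.6, -161.9, 34.6]
ee_rot: [-0.001, 0.722, 0.692, -0.0]
ft_force: [-2.9, 3.6, 17.3]
width: 0.145
```

```bash
python3 - <<'E'
from h import *
from rig import robot
o=robot.observe(); print(o["position"],o["ft_force"],o["width"])
s=snap(robot,"scene","s1"); c=proj(s,[589,-162,100])[0]; crop(s,c,60,"h5s",proj(s,[[563.9,-162.5,44]]))
o=robot.observe(); print(o["position"],o["ft_force"],o["width"])
E
```

```text
[ 564.6127123  -161.94252222   34.63333418] [-2.93104208  3.6183979  17.3108306 ] 0.14494356970298106
h5s x0,y0 171 215 scale 6.666666666666667
[ 566.80710089 -162.14310182   35.07600584] [-0.08820741  4.81760482  7.70539427] 0.1429173115136715
```

View pics/h5s.png

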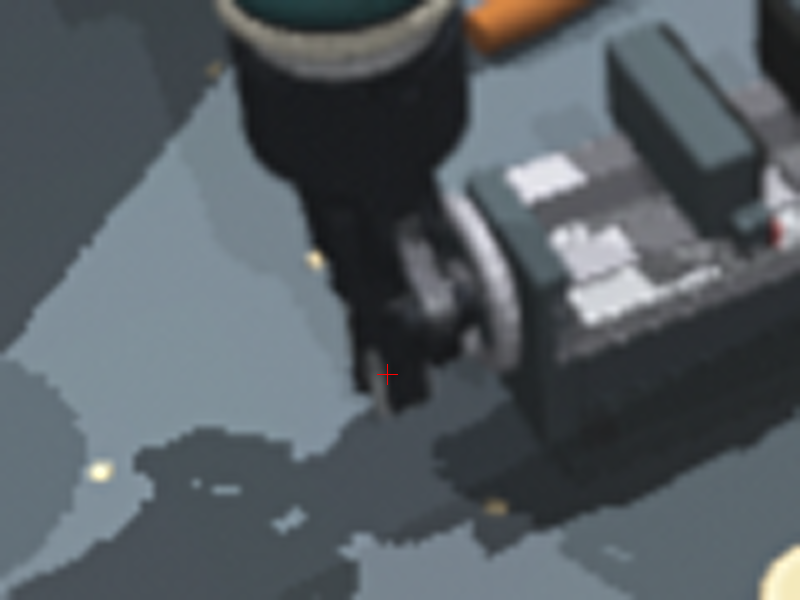

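Emit:
play_rows(linear=[[-0.001, 0.00995, -0.00198], [0, 0.00843, -0.00564], [0, 0.00564, -0.00843], [0, 0.00198, -0.00995], [0, -0.00198, -0.00995], [0, -0.00564, -0.00843], [0, -0.00843, -0.00564], [0, -0.00995, -0.00198]], roll=[0, 0, 0, 0, 0, 0, 0, 0])

```text
t: 28.7
position: [564.7, -162.1, 87.5]
ee_rot: [-0.0, 0.722, 0.692, 0.001]
ft_force: [3.7, 8.5, -11.8]
width: 0.145
```

```bash
python3 - <<'E'
from h import *
from rig import robot
s=snap(robot,"scene","s1"); c=proj(s,[589,-162,100])[0]; crop(s,c,60,"h6s",proj(s,[[563.9,-162.5,96]]))
o=robot.observe(); print(o["position"],o["ft_force"],o["width"])
E
```

```text
h6s x0,y0 171 215 scale 6.666666666666667
[ 562.49528456 -161.95683205   87.24384033] [-0.34605743  6.02176293 -3.98268714] 0.14081798646175767
```

View pics/h6s.png

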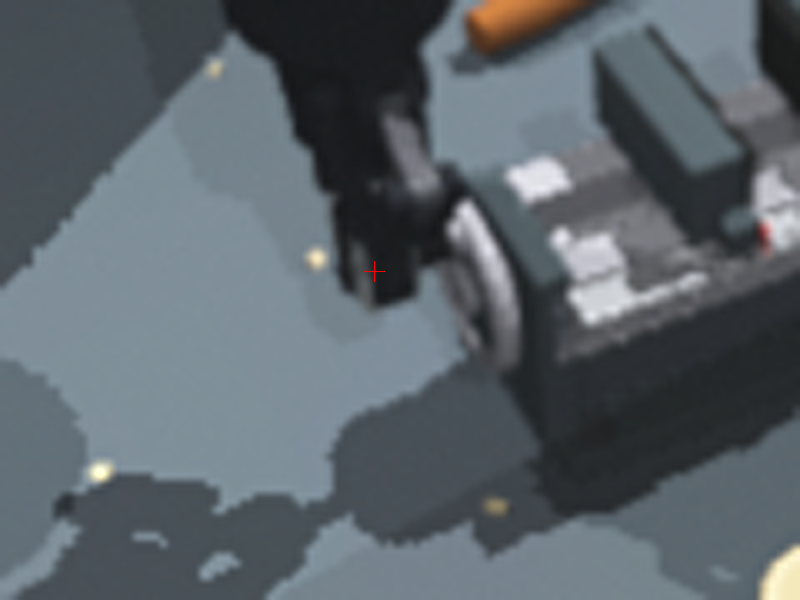

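Emit:
play_rows(linear=[[0.001, -0.00995, 0.00198], [0, -0.00843, 0.00564], [0, -0.00564, 0.00843], [0, -0.00198, 0.00995], [0, 0.00198, 0.00995], [0, 0.00564, 0.00843], [0, 0.00843, 0.00564], [0, 0.00995, 0.00198]], roll=[0, 0, 0, 0, 0, 0, 0, 0])

```text
t: 29.55
position: [564.9, -162.0, 34.9]
ee_rot: [-0.0, 0.722, 0.692, -0.0]
ft_force: [-2.8, 4.8, 8.8]
width: 0.145
```

Emit:
play_rows(linear=[[0, 0.00995, -0.00198], [0, 0.00843, -0.00564], [0, 0.00564, -0.00843], [0, 0.00198, -0.00995], [0, -0.00198, -0.00995], [0, -0.00564, -0.00843], [0, -0.00843, -0.00564], [0, -0.00995, -0.00198]], roll=[0, 0, 0, 0, 0, 0, 0, 0])

```text
t: 30.35
position: [564.9, -162.0, 87.6]
ee_rot: [0.001, 0.722, 0.692, 0.001]
ft_force: [2.5, 3.1, -16.0]
width: 0.145
```

Emit:
play_rows(linear=[[0, -0.00995, 0.00198], [0, -0.00843, 0.00564], [0, -0.00564, 0.00843], [0, -0.00198, 0.00995], [0, 0.00198, 0.00995], [0, 0.00564, 0.00843], [0, 0.00843, 0.00564], [0, 0.00995, 0.00198]], roll=[0, 0, 0, 0, 0, 0, 0, 0])

```text
t: 31.15
position: [563.7, -162.0, 35.1]
ee_rot: [-0.001, 0.722, 0.692, -0.0]
ft_force: [-2.9, 3.0, 3.1]
width: 0.144
```

Emit:
play_rows(linear=[[0, 0.00995, -0.00198], [0, 0.00843, -0.00564], [0, 0.00564, -0.00843], [0, 0.00198, -0.00995], [0, -0.00198, -0.00995], [0, -0.00564, -0.00843], [0, -0.00843, -0.00564], [0, -0.00995, -0.00198]], roll=[0, 0, 0, 0, 0, 0, 0, 0])

```text
t: 31.95
position: [565.0, -162.0, 87.7]
ee_rot: [0.001, 0.722, 0.692, 0.001]
ft_force: [2.3, 3.0, -16.8]
width: 0.138
```

```bash
python3 - <<'E'
from h import *
from rig import robot
s=snap(robot,"scene","s1"); c=proj(s,[589,-100,100])[0]; crop(s,c,60,"h7s",proj(s,[[563.9,-162.5,96]]))
o=robot.observe(); print(o["position"],o["ft_force"],o["width"])
E
```

```text
h7s x0,y0 195 205 scale 6.666666666666667
[ 563.09824463 -161.91354712   87.50402901] [-0.28243996  2.49881569 -9.48107035] 0.1432547922430224
```

View pics/h7s.png

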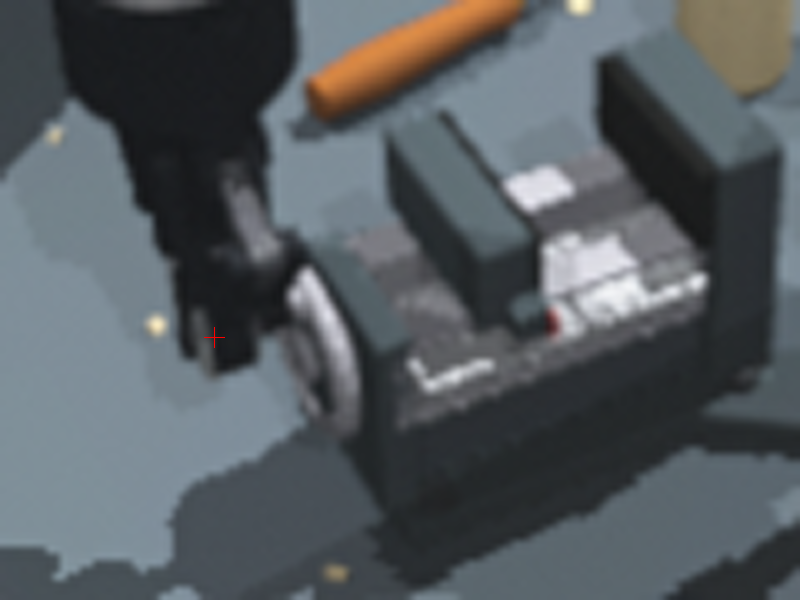

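Emit:
play_rows(linear=[[0, -0.00995, 0.00198], [0, -0.00843, 0.00564], [0, -0.00564, 0.00843], [0, -0.00198, 0.00995], [0, 0.00198, 0.00995], [0, 0.00564, 0.00843], [0, 0.00843, 0.00564], [0, 0.00995, 0.00198]], roll=[0, 0, 0, 0, 0, 0, 0, 0])

```text
t: 32.8
position: [563.9, -162.0, 35.2]
ee_rot: [-0.001, 0.722, 0.692, -0.0]
ft_force: [-3.5, 3.5, 2.3]
width: 0.145
```

Emit:
play_rows(linear=[[0, 0.00995, -0.00198], [0, 0.00843, -0.00564], [0, 0.00564, -0.00843], [0, 0.00198, -0.00995], [0, -0.00198, -0.00995], [0, -0.00564, -0.00843], [0, -0.00843, -0.00564], [0, -0.00995, -0.00198]], roll=[0, 0, 0, 0, 0, 0, 0, 0])

```text
t: 33.6
position: [565.1, -162.0, 87.7]
ee_rot: [0.001, 0.722, 0.692, 0.001]
ft_force: [2.0, 3.2, -17.8]
width: 0.142
```

Emit:
play_rows(linear=[[0, 0, 0], [0, 0, 0], [0, 0, 0]], roll=[0, 0, 0])

```text
t: 33.9
position: [564.6, -162.0, 87.4]
ee_rot: [-0.0, 0.722, 0.692, 0.0]
ft_force: [-1.8, 3.0, -7.3]
width: 0.141
```

```bash
python3 - <<'E'
from h import *
from rig import robot
s=snap(robot,"scene","s1"); t=snap(robot,"top","t1")
o=robot.observe(); print(o["position"],o["ft_force"],o["width"])
for nm,S in(("top",t),("scene",s)):
    P=cloud(S)
    reg=(P[...,0]>500)&(P[...,0]<640)&(P[...,1]>-120)&(P[...,1]<80)
    m=reg&(abs(P[...,2]-126)<3)
    n,l,st,c=cv2.connectedComponentsWithStats(m.astype(np.uint8),connectivity=4)
    for i in range(1,n):
        if st[i,4]>40:
            Q=P[l==i]; r=cv2.minAreaRect(Q[:,:2].astype(np.float32)); print(nm,st[i,4],np.round(r[0],1),np.round(r[1],1),r[2], cv2.boxPoints(r).round(1).tolist())
    c=proj(S,[600,-20,90])[0]; crop(S,c,44,"j_"+nm)
E
```

```text
[ 564.72017883 -161.99273248   87.41447618] [-1.74637155  3.03885851 -8.07166761] 0.1446923446231948
top 402 [570.   27.2] [35.4 78.1] 87.08207702636719 [[530.0999755859375, 11.5], [608.0999755859375, 7.599999904632568], [609.9000244140625, 42.900001525878906], [531.9000244140625, 46.900001525878906]]
top 316 [565.9 -77. ] [24.8 78. ] 88.12506866455078 [[526.5, -88.0999984741211], [604.4000244140625, -90.69999694824219], [605.2000122070312, -65.80000305175781], [527.2999877929688, -63.29999923706055]]
j_top x0,y0 243 156 scale 9.090909090909092
scene 276 [573.   28.2] [36.3 80.3] 86.642578125 [[531.9000244140625, 12.399999618530273], [612.0, 7.699999809265137], [614.0999755859375, 43.900001525878906], [534.0, 48.599998474121094]]
scene 234 [568.4 -75. ] [26.4 80.9] 86.71178436279297 [[527.2000122070312, -85.9000015258789], [608.0, -90.5], [609.5, -64.0999984741211], [528.7000122070312, -59.5]]
j_scene x0,y0 243 211 scale 9.090909090909092
```

View pics/j_scene.png

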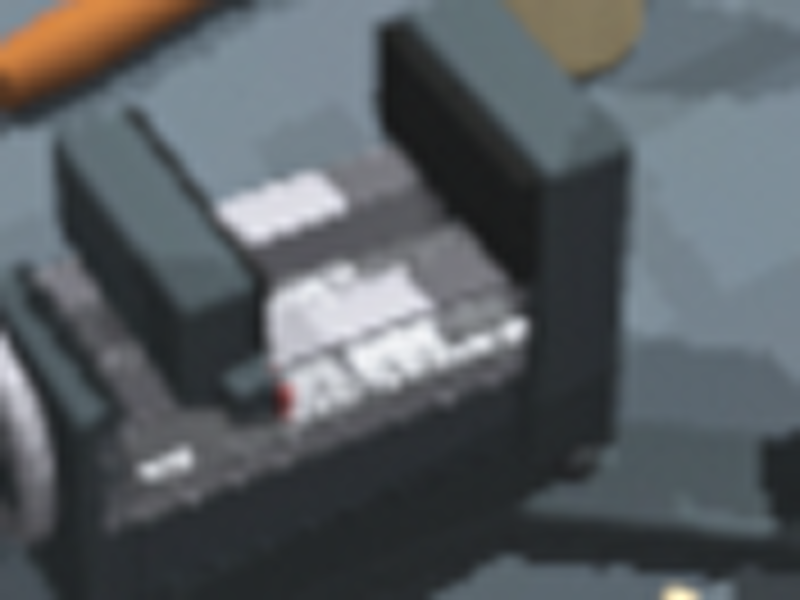

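View pics/j_top.png

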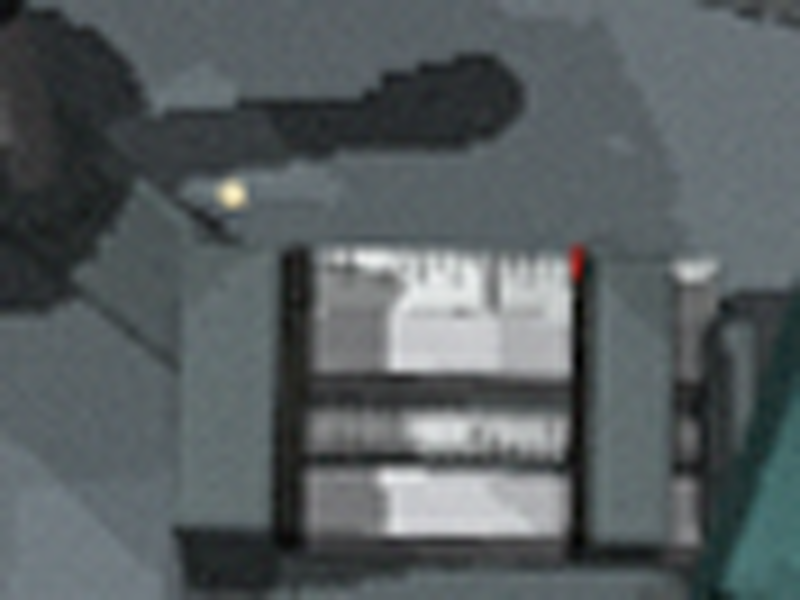

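```bash
python3 - <<'E'
from h import *
t=load("t1.npz")
for u,v in((492,285),(577,262),(312,260),(312,340),(278,340),(325,262)):
    print(u,v,onz(t,[[243+(u)/9.0909-.5,156+(v)/9.0909-.5]],88)[0].round(1),onz(t,[[243+(u)/9.0909-.5,156+(v)/9.0909-.5]],124)[0].round(1))
P=cloud(t)
r=int(156+340/9.09)
for u in range(265,312): print(u,P[r,u].round(0),t["color"][r,u])
E
```

```text
492 285 [607.5 -42.2  88. ] [598.2 -40.3 124. ]
577 262 [613.7 -66.3  88. ] [604.3 -63.5 124. ]
312 260 [615.5   8.1  88. ] [606.    8.2 124. ]
312 340 [592.4   8.5  88. ] [583.7   8.6 124. ]
278 340 [592.6  18.   88. ] [583.9  17.7 124. ]
325 262 [614.9   4.5  88. ] [605.4   4.7 124. ]
265 [584.  37. 126.] [102 110 112]
266 [583.  35. 126.] [ 97 106 111]
267 [583.  33. 126.] [ 98 111 114]
268 [583.  30. 126.] [ 98 108 109]
269 [583.  28. 129.] [ 96 107 106]
270 [583.  25. 127.] [ 96 109 111]
271 [583.  23. 125.] [100 111 113]
272 [583.  20. 126.] [ 98 110 110]
273 [582.  18. 130.] [64 69 69]
274 [583.  15. 125.] [31 33 27]
275 [584.  13. 122.] [36 36 33]
276 [583.  11. 126.] [43 44 41]
277 [591.   8.  95.] [84 88 87]
278 [593.   6.  86.] [119 121 124]
279 [593.   3.  86.] [115 115 118]
280 [593.   0.  86.] [115 115 117]
281 [592.  -2.  87.] [119 120 123]
282 [593.  -5.  85.] [114 114 116]
283 [592.  -7.  88.] [116 115 120]
284 [593. -10.  85.] [111 112 114]
285 [592. -12.  87.] [144 145 149]
286 [592. -15.  87.] [200 201 203]
287 [592. -17.  86.] [198 198 201]
288 [592. -20.  87.] [196 199 202]
289 [593. -23.  83.] [197 198 202]
290 [592. -25.  86.] [196 198 200]
291 [592. -28.  84.] [196 197 202]
292 [592. -30.  86.] [200 200 205]
293 [591. -33.  88.] [200 199 203]
294 [591. -35.  88.] [202 203 205]
295 [592. -38.  87.] [199 202 203]
296 [593. -41.  83.] [201 202 205]
297 [593. -43.  82.] [197 198 202]
298 [592. -46.  83.] [173 175 178]
299 [592. -48.  85.] [174 174 176]
300 [592. -51.  84.] [172 174 177]
301 [592. -53.  84.] [175 176 178]
302 [591. -55.  88.] [174 174 177]
303 [592. -58.  86.] [174 176 180]
304 [592. -61.  86.] [177 177 179]
305 [591. -63.  86.] [138 137 141]
306 [586. -64. 108.] [20 21 23]
307 [582. -65. 126.] [49 53 50]
308 [582. -68. 126.] [73 83 81]
309 [582. -70. 126.] [105 116 118]
310 [582. -73. 126.] [ 96 105 109]
311 [581. -75. 128.] [ 98 107 110]
```

Emit:
play_rows(linear=[[0, 0, 0], [0, 0, 0], [0, 0, -0.01], [0, 0, -0.03], [0, 0, -0.03], [0, 0, -0.025], [0, 0, 0], [0, 0, 0]], roll=[0, 0, 0, 0, 0, 0, 0, 0], claw=0.035)

```text
t: 34.8
position: [565.5, -162.7, 184.2]
ee_rot: [0.002, 0.722, 0.692, 0.001]
ft_force: [-0.2, -0.4, -0.6]
width: 0.411
```

```bash
python3 - <<'E'
from h import *
from rig import robot
s=snap(robot,"scene","s1")
go(robot,[436,143,150]);o=robot.observe();print(o["position"])
E
```

```text
to [436, 143, 150] tool delta mm [ 299.7 -141.3   32.6] toolY ang deg -2.39
[ 564.65906632 -162.27791173  182.95211542]
```

Emit:
play_rows(linear=[[0.0375, -0.0177, 0], [0.0375, -0.0177, 0], [0.0375, -0.0177, 0], [0.0375, -0.0177, 0], [0.0375, -0.0177, 0], [0.0375, -0.0177, 0.01], [0.0375, -0.0177, 0.01], [0.0375, -0.0177, 0.01]], roll=[0, 0, 0, 0, 0, 0, 0, 0], claw=0.075)

```text
t: 35.65
position: [434.0, 144.7, 151.3]
ee_rot: [-0.0, 0.722, 0.692, -0.001]
ft_force: [0.2, -0.9, 0.1]
width: 0.878
```

Emit:
play_rows(linear=[[0, 0, 0], [0, 0, 0], [0, 0, 0]], roll=[0, 0, 0])

```text
t: 35.95
position: [435.9, 143.0, 152.2]
ee_rot: [0.0, 0.722, 0.692, -0.0]
ft_force: [0.2, -0.8, -0.7]
width: 0.878
```

```bash
python3 - <<'E'
from h import *
from rig import robot
s=snap(robot,"scene","s1"); c=proj(s,[436,143,100])[0]; crop(s,c,60,"k1s",proj(s,[[436,143,88],[436,143,150]]))
t=snap(robot,"top","t2"); c=proj(t,[436,143,88])[0]; crop(t,c,60,"k1t",proj(t,[[436,143,88]]))
go(robot,[436,143,66])
E
```

```text
k1s x0,y0 245 142 scale 6.666666666666667
k1t x0,y0 163 210 scale 6.666666666666667
to [436, 143, 66] tool delta mm [ 0.4 -0.3 86.5] toolY ang deg -2.47
```

View pics/k1s.png

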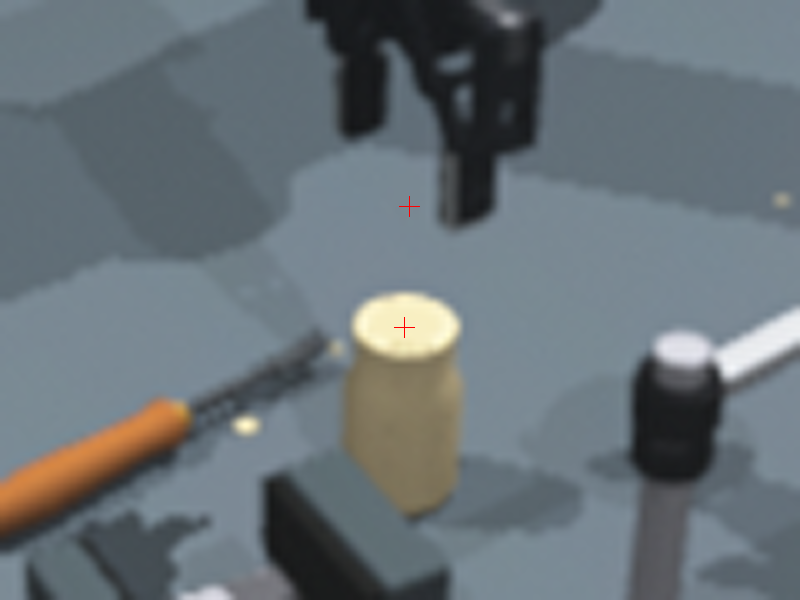

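View pics/k1t.png

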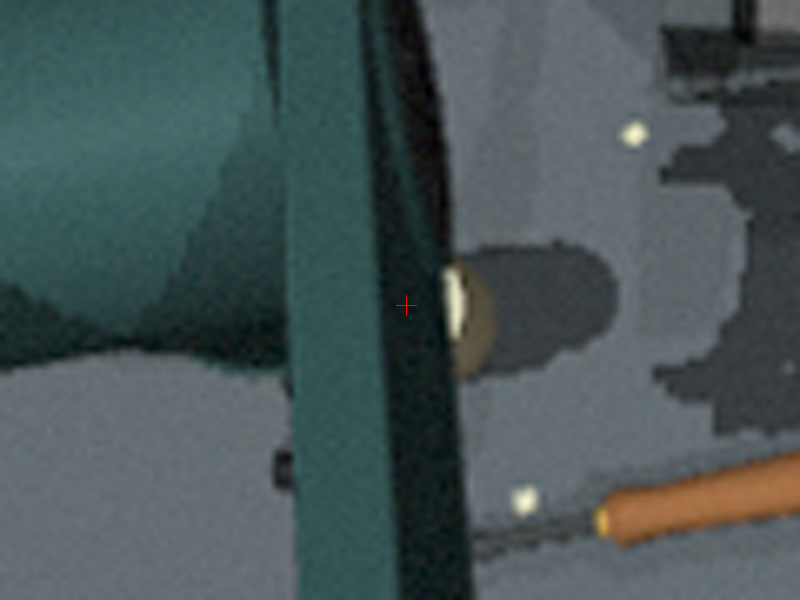

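Emit:
play_rows(linear=[[0, 0, 0.02], [0, 0, 0.03], [0, 0, 0.025], [0, 0, 0.01], [0, 0, 0], [0, 0, 0]], roll=[0, 0, 0, 0, 0, 0])

```text
t: 36.65
position: [436.2, 143.2, 68.0]
ee_rot: [0.0, 0.722, 0.692, 0.0]
ft_force: [-0.8, 0.6, -0.3]
width: 0.877
```

Emit:
play_rows(linear=[[0, 0, 0], [0, 0, 0], [0, 0, 0], [0, 0, 0], [0, 0, 0]], roll=[0, 0, 0, 0, 0], claw=0.02, squeeze=30)

```text
t: 37.15
position: [436.5, 143.8, 68.5]
ee_rot: [0.001, 0.722, 0.692, 0.001]
ft_force: [-0.1, 0.3, 7.2]
width: 0.504
```

```bash
python3 - <<'E'
from h import *
from rig import robot
o=robot.observe();print(o["position"],o["ft_force"],o["width"]*85.4)
s=snap(robot,"scene","s1"); c=proj(s,[436,143,100])[0]; crop(s,c,60,"k2s",proj(s,[[436,143,88]]))
E
```

```text
[436.51382352 143.80181554  68.49096806] [-0.08586197  0.29725782  7.17704533] 43.07723275222173
k2s x0,y0 245 142 scale 6.666666666666667
```

View pics/k2s.png

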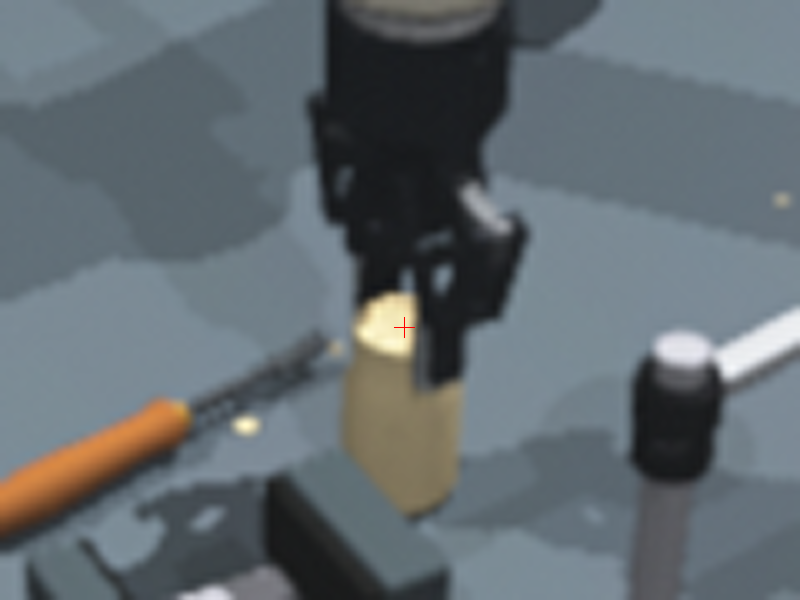

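Emit:
play_rows(linear=[[0, 0, -0.015], [0, 0, -0.03], [0, 0, -0.035], [0, 0, -0.035], [0, 0, -0.03], [0, 0, -0.01], [0, 0, 0], [0, 0, 0]], roll=[0, 0, 0, 0, 0, 0, 0, 0])

```text
t: 38.0
position: [434.5, 143.4, 221.3]
ee_rot: [-0.0, 0.722, 0.692, -0.001]
ft_force: [-0.8, 0.2, -1.9]
width: 0.503
```

```bash
python3 - <<'E'
from h import *
from rig import robot
go(robot,[569.8,-20,220])
o=robot.observe();print(o["position"],o["ft_force"],o["width"]*85.4)
E
```

```text
to [569.8, -20, 220] tool delta mm [-157.7  142.     1.1] toolY ang deg -2.38
[434.51181038 143.44612664 221.30141062] [-0.7595747   0.2256731  -1.89410366] 42.9366760801809
```

Emit:
play_rows(linear=[[-0.02, 0.018, 0], [-0.034, 0.03, 0], [-0.034, 0.03, 0], [-0.034, 0.03, 0], [-0.0255, 0.023, 0], [-0.01, 0.01, 0], [0, 0, 0], [0, 0, 0]], roll=[0, 0, 0, 0, 0, 0, 0, 0])

```text
t: 38.8
position: [568.0, -18.7, 220.8]
ee_rot: [-0.002, 0.722, 0.692, -0.001]
ft_force: [-0.5, -0.2, -1.2]
width: 0.502
```

```bash
python3 - <<'E'
from h import *
from rig import robot
go(robot,[569.8,-20,154])
s=snap(robot,"scene","s1"); c=proj(s,[569.8,-20,150])[0]; crop(s,c,60,"p1s",proj(s,[[569.8,-20,152],[569.8,-20,86]]))
t=snap(robot,"top","t2"); c=proj(t,[569.8,-20,150])[0]; crop(t,c,60,"p1t")
go(robot,[569.8,-20,154])
E
```

```text
to [569.8, -20, 154] tool delta mm [-1.2  2.1 66.8] toolY ang deg -2.4
p1s x0,y0 220 173 scale 6.666666666666667
p1t x0,y0 228 150 scale 6.666666666666667
to [569.8, -20, 154] tool delta mm [-1.7  2.  67.6] toolY ang deg -2.33
```

View pics/p1s.png

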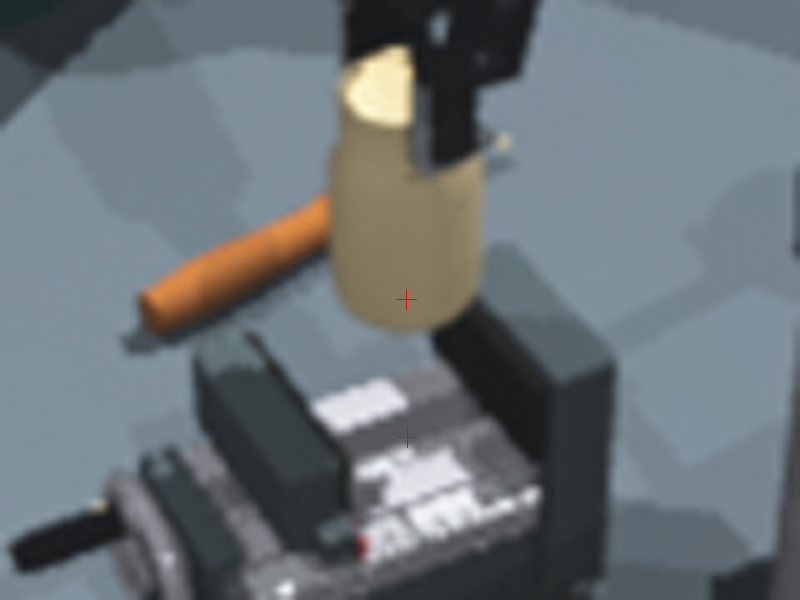

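View pics/p1t.png

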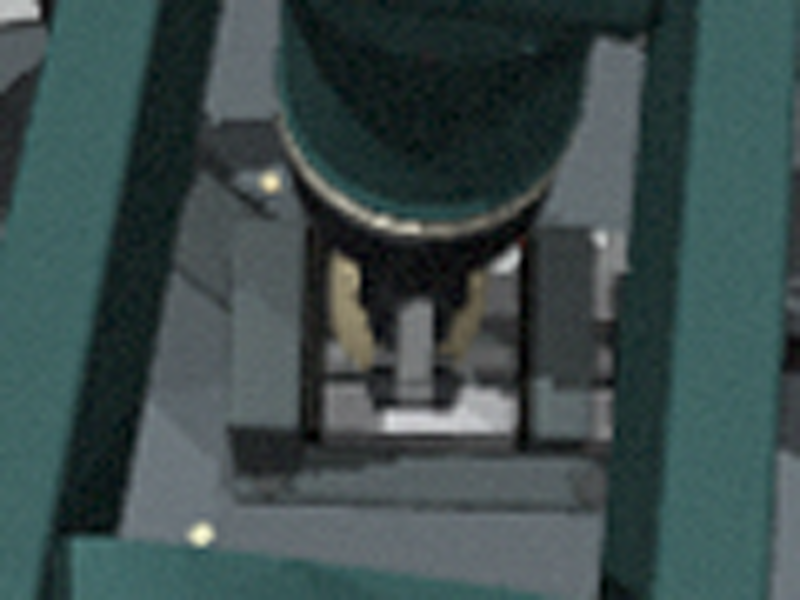

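Emit:
play_rows(linear=[[-0.0015, 0.0018, 0.01], [0, 0, 0.02], [0, 0, 0.02], [0, 0, 0.01], [0, 0, 0.003], [0, 0, 0], [0, 0, 0]], roll=[0, 0, 0, 0, 0, 0, 0])

```text
t: 39.6
position: [572.1, -21.2, 160.2]
ee_rot: [0.001, 0.722, 0.692, 0.0]
ft_force: [0.5, -0.1, -2.0]
width: 0.499
```

```bash
python3 - <<'E'
from h import *
from rig import robot
o=robot.observe();print(o["position"],o["ft_force"])
s=snap(robot,"scene","s1"); c=proj(s,[569.8,-20,130])[0]; crop(s,c,50,"p2s",proj(s,[[569.8,-20,86]]))
t=snap(robot,"top","t2"); c=proj(t,[569.8,-20,150])[0]; crop(t,c,50,"p2t")
go(robot,[569.8,-20,154])
E
```

```text
[572.13513852 -21.2067244  160.17280794] [ 0.46987733 -0.05561263 -1.97666042]
p2s x0,y0 230 187 scale 8.0
p2t x0,y0 238 158 scale 8.0
to [569.8, -20, 154] tool delta mm [ 1.2 -2.5  6.3] toolY ang deg -2.38
```

View pics/p2s.png

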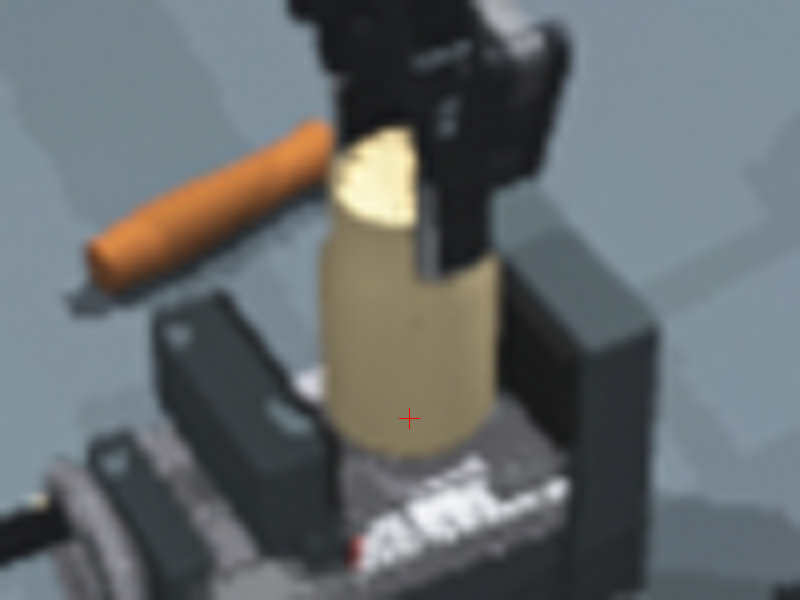

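View pics/p2t.png

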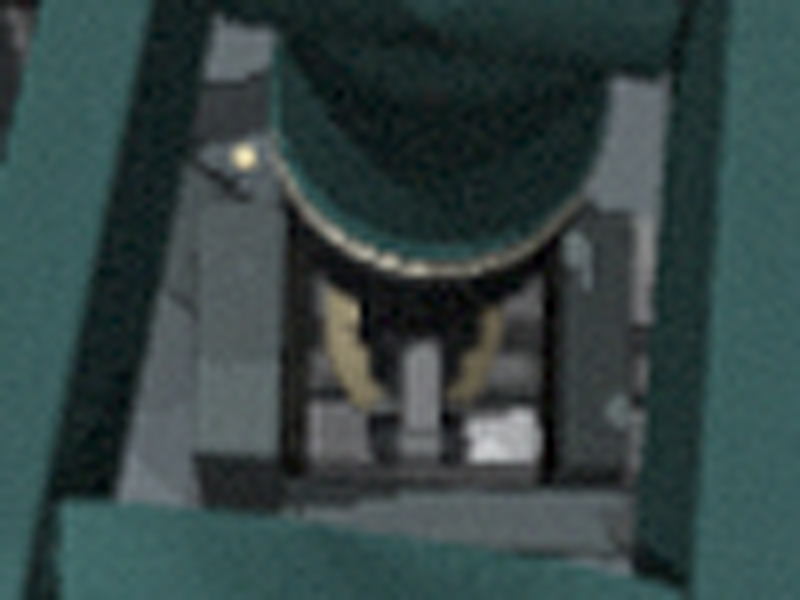

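Emit:
play_rows(linear=[[0, 0, 0.002], [0, 0, 0.002], [0, 0, 0], [0, 0, 0]], roll=[0, 0, 0, 0])

```text
t: 40.1
position: [571.4, -21.2, 155.3]
ee_rot: [-0.0, 0.722, 0.692, -0.0]
ft_force: [-0.4, -0.4, -1.7]
width: 0.507
```

Emit:
play_rows(linear=[[0, 0, 0.001], [0, 0, 0]], roll=[0, 0])

```text
t: 40.3
position: [571.7, -21.3, 154.6]
ee_rot: [0.0, 0.722, 0.692, 0.0]
ft_force: [-0.8, -0.2, -0.3]
width: 0.498
```

Emit:
play_rows(linear=[[0, 0, 0.001], [0, 0, 0]], roll=[0, 0])

```text
t: 40.5
position: [571.8, -21.3, 154.4]
ee_rot: [0.0, 0.722, 0.692, 0.0]
ft_force: [-1.8, -0.1, 6.9]
width: 0.503
```

Emit:
play_rows(linear=[[0, 0, -0.002], [0, -0.0016, 0], [0, 0, 0.0015], [0, 0, 0], [0, 0, 0]], roll=[0, 0, 0, 0, 0])

```text
t: 41.0
position: [569.9, -21.2, 154.5]
ee_rot: [0.0, 0.722, 0.692, -0.0]
ft_force: [-1.5, -0.3, 6.3]
width: 0.505
```

```bash
python3 - <<'E'
from h import *
from rig import robot
for i in range(4):
    s=robot.snapshot("scene"); o=robot.observe();print(o["position"],o["ft_force"])
P=cloud(s); c=proj(s,[569.8,-20,130])[0]; crop(s,c,50,"p3s",proj(s,[[570,-20,86]]))
E
```

```text
[569.88796701 -21.18084568 154.45519225] [-0.97727825 -0.88106397  6.75044651]
[569.89240019 -21.18274497 154.46809657] [-1.24475123  0.53423298  6.23642727]
[569.90354957 -21.21747551 154.47364059] [-1.56254554  1.42236019  5.47349328]
[569.89804568 -21.1700291  154.47494042] [-1.21201605  0.49911762  6.15467535]
p3s x0,y0 230 187 scale 8.0
```

View pics/p3s.png

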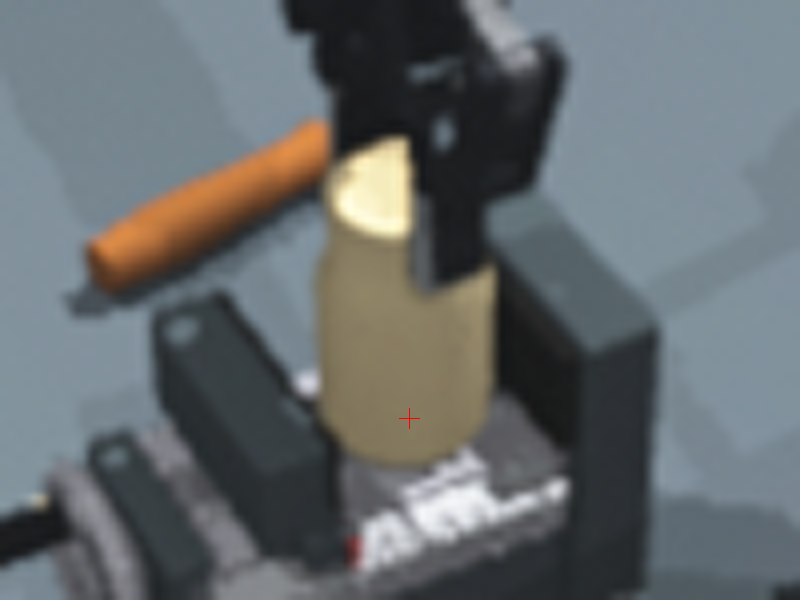

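Emit:
play_rows(linear=[[0, 0, 0], [0, 0, 0], [0, 0, 0], [0, 0, -0.01], [0, 0, -0.03], [0, 0, -0.03], [0, 0, -0.01], [0, 0, 0]], roll=[0, 0, 0, 0, 0, 0, 0, 0], claw=0.07)

```text
t: 42.0
position: [571.2, -21.4, 236.0]
ee_rot: [0.002, 0.722, 0.692, 0.001]
ft_force: [0.1, -0.1, -0.4]
width: 0.82
```

```bash
python3 - <<'E'
from h import *
from rig import robot
go(robot,[564.2,-162.2,200])
s=snap(robot,"scene","s1"); c=proj(s,[569.8,-20,130])[0]; crop(s,c,50,"p4s",proj(s,[[570,-20,174]]))
P=cloud(s); Q=P[(abs(P[...,2]-174)<3)&(np.hypot(P[...,0]-570,P[...,1]+20)<35)]; print(len(Q),cv2.minEnclosingCircle(Q[:,:2].astype(np.float32)),Q.mean(0))
E
```

```text
to [564.2, -162.2, 200] tool delta mm [-141.    -1.3   36.1] toolY ang deg -2.38
p4s x0,y0 230 187 scale 8.0
150 ((571.1660766601562, -20.72873878479004), 22.985158920288086) [574.61759585 -23.62472577 175.4517268 ]
```

View pics/p4s.png

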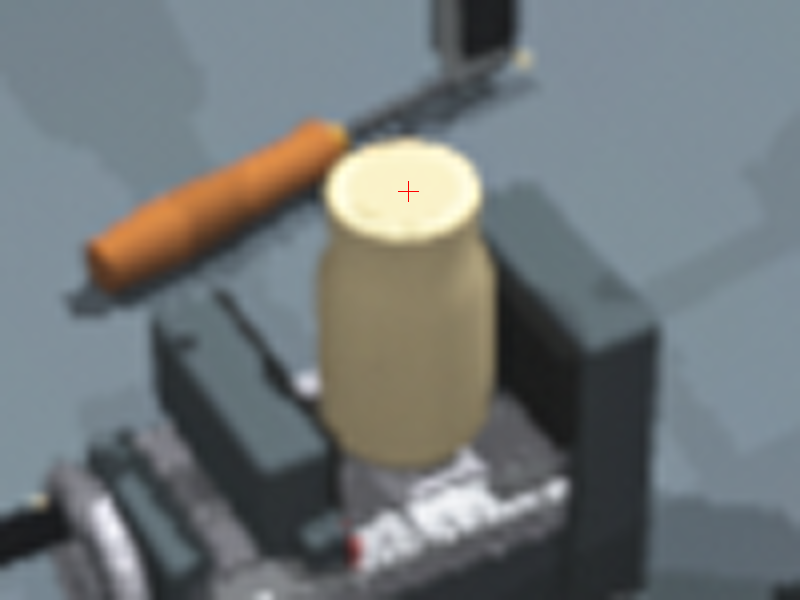

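Emit:
play_rows(linear=[[-0.025, -0.0004, 0], [-0.04, -0.0004, 0], [-0.04, -0.0004, 0], [-0.026, 0, 0.015], [-0.01, 0, 0.02], [0, 0, 0], [0, 0, 0], [0, 0, 0]], roll=[0, 0, 0, 0, 0, 0, 0, 0], claw=0.04)

```text
t: 42.85
position: [562.9, -161.1, 199.1]
ee_rot: [-0.0, 0.721, 0.692, 0.0]
ft_force: [-1.0, -0.7, -0.2]
width: 0.468
```

```bash
python3 - <<'E'
from h import *
from rig import robot
go(robot,[564.2,-162.2,87.3])
s=snap(robot,"scene","s1"); c=proj(s,[563,-162,100])[0]; crop(s,c,50,"p5s",proj(s,[[564.2,-162,96]]))
go(robot,[564.2,-162.2,87.3])
E
```

```text
to [564.2, -162.2, 87.3] tool delta mm [ -1.    1.3 111.8] toolY ang deg -2.34
p5s x0,y0 176 216 scale 8.0
to [564.2, -162.2, 87.3] tool delta mm [ -1.    1.  112.2] toolY ang deg -2.33
```

View pics/p5s.png

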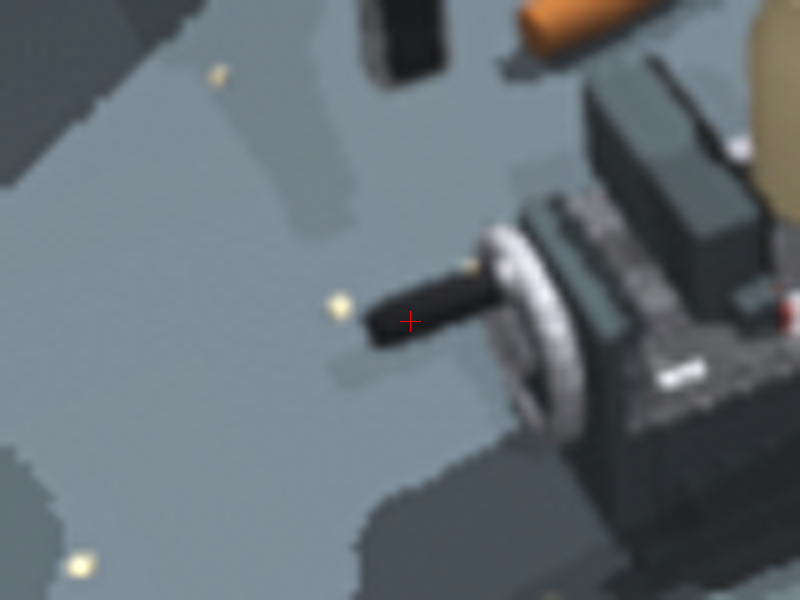

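Emit:
play_rows(linear=[[-0.001, 0.001, 0.025], [0, 0, 0.035], [0, 0, 0.035], [0, 0, 0.013], [0, 0, 0.004], [0, 0, 0], [0, 0, 0]], roll=[0, 0, 0, 0, 0, 0, 0])

```text
t: 43.6
position: [565.2, -163.4, 88.6]
ee_rot: [0.001, 0.722, 0.692, 0.001]
ft_force: [-0.7, 0.0, 0.3]
width: 0.469
```

Emit:
play_rows(linear=[[0, 0, 0], [0, 0, 0], [0, 0, 0], [0, 0, 0], [0, 0, 0]], roll=[0, 0, 0, 0, 0], claw=0.0, squeeze=40)

```text
t: 44.1
position: [564.6, -163.4, 88.1]
ee_rot: [0.001, 0.722, 0.692, 0.0]
ft_force: [-0.7, 0.4, 6.1]
width: 0.145
```

```bash
python3 - <<'E'
from h import *
from rig import robot
o=robot.observe(); print(o["position"],o["ft_force"],o["width"])
t=snap(robot,"top","t3"); c=proj(t,[600,-20,90])[0]; crop(t,c,44,"j2_top")
E
```

```text
[ 564.59833685 -163.43140236   88.12031642] [-0.66390221  0.36408858  6.06078515] 0.14543845926164164
j2_top x0,y0 243 156 scale 9.090909090909092
```

View pics/j2_top.png

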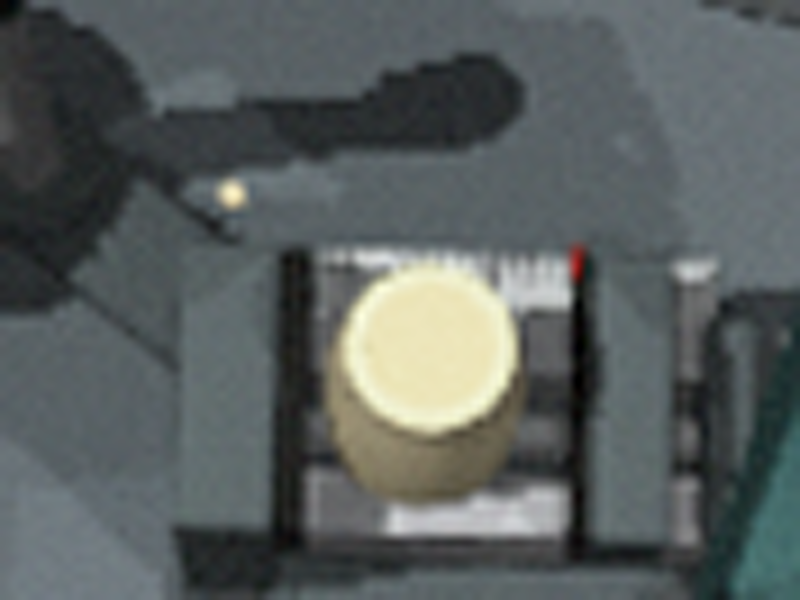

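Emit:
play_rows(linear=[[0.001, 0.00995, 0.00198], [0, 0.00843, 0.00564], [0, 0.00564, 0.00843], [0, 0.00198, 0.00995], [0, -0.00198, 0.00995], [0, -0.00564, 0.00843], [0, -0.00843, 0.00564], [0, -0.00995, 0.00198]], roll=[0, 0, 0, 0, 0, 0, 0, 0])

```text
t: 44.95
position: [565.2, -163.3, 35.9]
ee_rot: [0.002, 0.722, 0.692, 0.0]
ft_force: [1.6, -0.7, 13.5]
width: 0.142
```

Emit:
play_rows(linear=[[0, -0.00995, -0.00198], [0, -0.00843, -0.00564], [0, -0.00564, -0.00843], [0, -0.00198, -0.00995], [0, 0.00198, -0.00995], [0, 0.00564, -0.00843], [0, 0.00843, -0.00564], [0, 0.00995, -0.00198]], roll=[0, 0, 0, 0, 0, 0, 0, 0])

```text
t: 45.75
position: [562.2, -163.2, 88.0]
ee_rot: [-0.0, 0.721, 0.692, -0.002]
ft_force: [-4.3, -4.9, 9.7]
width: 0.144
```

```bash
python3 - <<'E'
from h import *
from rig import robot
t=snap(robot,"top","t3"); c=proj(t,[600,-20,90])[0]; crop(t,c,44,"j3_top")
o=robot.observe(); print(o["position"],o["ft_force"],o["width"])
E
```

```text
j3_top x0,y0 243 156 scale 9.090909090909092
[ 565.42120833 -163.35643018   88.29605007] [ 0.31285366 -3.73924833  1.12066931] 0.14322215572323116
```

View pics/j3_top.png

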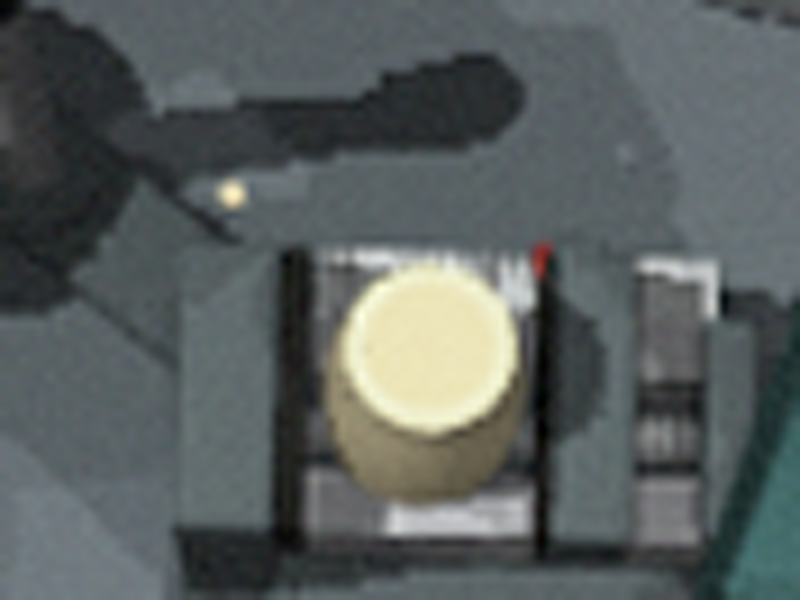

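Emit:
play_rows(linear=[[0, 0.00995, 0.00198], [0, 0.00843, 0.00564], [0, 0.00564, 0.00843], [0, 0.00198, 0.00995], [0, -0.00198, 0.00995], [0, -0.00564, 0.00843], [0, -0.00843, 0.00564], [0, -0.00995, 0.00198]], roll=[0, 0, 0, 0, 0, 0, 0, 0])

```text
t: 46.6
position: [564.8, -163.3, 35.9]
ee_rot: [0.002, 0.722, 0.692, 0.0]
ft_force: [1.3, -2.0, 15.4]
width: 0.147
```

Emit:
play_rows(linear=[[0, -0.00995, -0.00198], [0, -0.00843, -0.00564], [0, -0.00564, -0.00843], [0, -0.00198, -0.00995], [0, 0.00198, -0.00995], [0, 0.00564, -0.00843], [0, 0.00843, -0.00564], [0, 0.00995, -0.00198]], roll=[0, 0, 0, 0, 0, 0, 0, 0])

```text
t: 47.4
position: [561.8, -163.2, 87.9]
ee_rot: [-0.001, 0.721, 0.693, -0.002]
ft_force: [-5.0, -5.1, 11.8]
width: 0.142
```

Emit:
play_rows(linear=[[0, 0, 0], [0, 0, 0]], roll=[0, 0])

```text
t: 47.6
position: [565.1, -163.3, 88.1]
ee_rot: [0.002, 0.722, 0.692, 0.0]
ft_force: [0.4, -4.7, 7.3]
width: 0.142
```

```bash
python3 - <<'E'
from h import *
from rig import robot
t=snap(robot,"top","t3"); c=proj(t,[600,-20,90])[0]; crop(t,c,32,"j4_top")
s=snap(robot,"scene","s3"); c=proj(s,[600,-30,110])[0]; crop(s,c,32,"j4_s")
o=robot.observe(); print(o["position"],o["ft_force"],o["width"])
E
```

```text
j4_top x0,y0 255 165 scale 12.5
j4_s x0,y0 251 215 scale 12.5
[ 565.15842469 -163.3571428    88.06658502] [ 0.41701494 -4.88695911  7.73132054] 0.14731209682921526
```

View pics/j4_top.png

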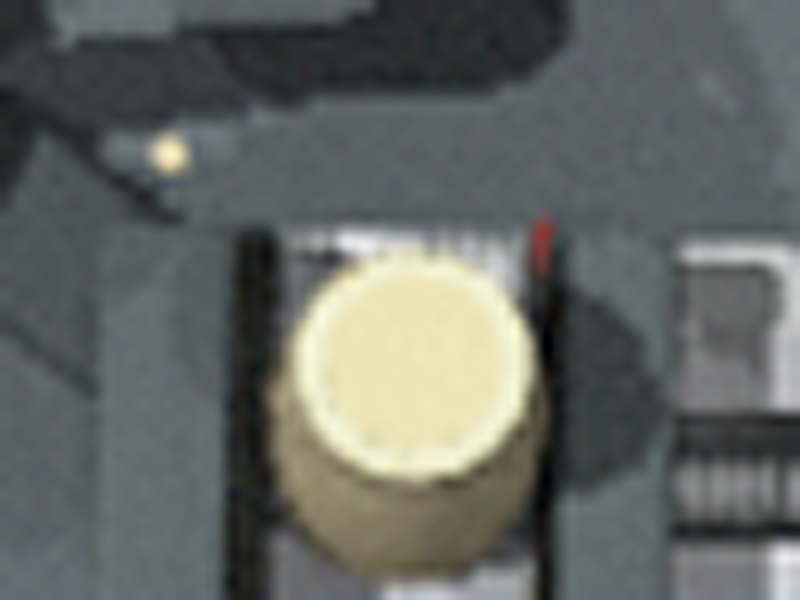

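View pics/j4_s.png

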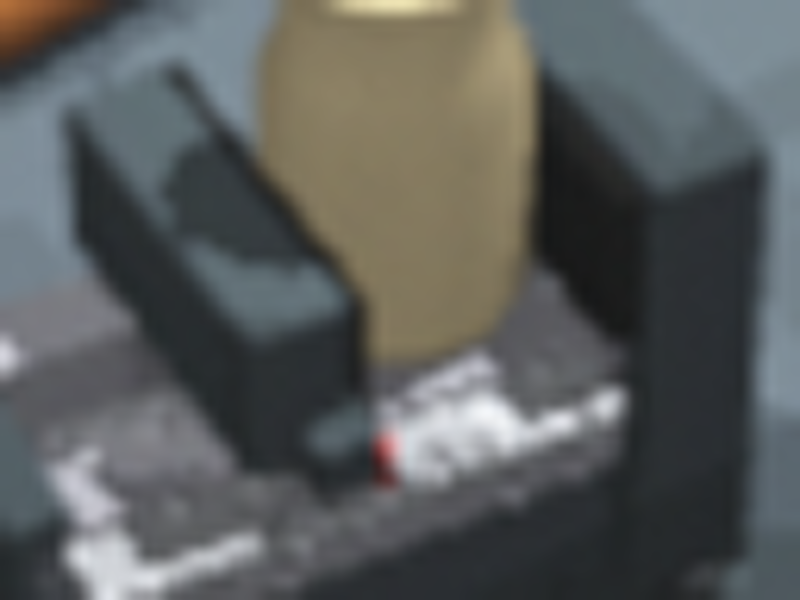

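```bash
cat >> h.py <<'E'
def redc(t):
    r=t["color"].astype(float); m=np.clip(r[...,0]-np.maximum(r[...,1],r[...,2])-15,0,None); m[:180]=0;m[192:]=0;m[:,:250]=0;m[:,330:]=0
    v,u=np.mgrid[0:420,0:560]; return (m*u).sum()/m.sum(),(m*v).sum()/m.sum(),m.sum()
E
python3 - <<'E'
from h import *
t=load("t1.npz")
g=t["color"].astype(float).mean(2)
for r in range(181,194): print(r,g[r,274:310].astype(int))
print(redc(t),redc(load("t3.npz")))
for n in("t1.npz","t3.npz"):
    q=load(n);u,v,_=redc(q);print(onz(q,[[u,v]],88))
E
```

```text
181 [98 98 97 97 96 96 95 93 96 96 97 97 97 95 97 93 96 95 98 94 96 95 95 97
 97 97 95 92 98 92 92 97 97 97 92 94]
182 [91 82 86 90 95 93 90 89 89 87 89 87 87 92 88 93 92 88 90 93 94 91 92 93
 93 93 94 93 88 93 93 95 94 87 82 83]
183 [ 64  51  49  87 122 129 150 129 163 161 163 154 138 140 129 123 136 125
 133 116 113 106 111  98 102  98  99  90 103 105  98  92  70  66  89  90]
184 [ 26  34  33  91 140 155 190 153 224 233 234 222 203 188 190 166 199 171
 201 169 175 150 149 113 143 115 141 112 148 139 144 111  68  43  67  87]
185 [ 24  38  32  71 121 106 116  94 139 180 188 170 188 174 203 161 211 188
 215 193 225 193 157 128 183 151 182 154 191 171 194 146  69  27  63  95]
186 [ 29  37  35  80 138 133 123 110 128 129 120 105 136 189 207 167 226 226
 206 187 228 218 154 126 191 180 188 167 190 180 191 138  48  34  65  95]
187 [ 28  37  33  75 134 136 127 121 134 132 124 117 128 166 221 209 224 225
 216 199 227 217 148 121 201 198 188 178 199 196 193 146  31  44  69 106]
188 [ 26  46  29  70 130 135 136 136 135 132 135 135 145 196 230 227 226 227
 226 226 226 216 154 117 205 200 201 1
[... 340 characters left out ...]
1 [ 22  40  46  84 120 120 121 117 119 120 117 149 207 203 201 200 203 204
 201 205 203 202 204 194 173 177 175 181 185 188 189 159  19  44  74 112]
192 [ 27  35  47  84 121 118 117 120 119 115 117 146 208 199 201 201 200 202
 202 203 205 203 202 195 175 176 173 176 177 176 173 137  24  54  77 111]
193 [ 30  35  42  86 121 116 115 120 114 117 112 146 201 199 199 199 198 198
 201 200 203 201 202 199 175 174 174 176 175 176 177 138  21  50  79 113]
(np.float64(305.9435736677116), np.float64(184.48902821316614), np.float64(319.0)) (np.float64(297.8693693693694), np.float64(183.981981981982), np.float64(222.0))
[[613.28994748 -66.21819371  88.        ]]
[[614.95222139 -45.62688605  88.        ]]
```

```bash
python3 - <<'E'
from h import *
t=load("top0.npz"); print(redc(t))
g=t["color"].astype(float).mean(2)
for r in range(183,190): print(r,g[r,274:312].astype(int))
r=t["color"]; print(r[182:188,286:294].tolist())
print(load("t3.npz")["color"][182:188,294:302].tolist())
print(load("t1.npz")["color"][182:188,303:310].tolist())
E
```

```text
(np.float64(289.0), np.float64(183.54761904761904), np.float64(42.0))
183 [ 45  32  39  67  95 101 119  95 122 118 118 113 100 103  99  65  47  65
  66  67  73  65  60  65  66  59  66  74  82  83  86  75  82  82  82  83
  80  82]
184 [ 18  30  28  67 113 123 149 108 160 165 172 159 144 132 132  52  33  62
  86  86  81  81  80  82  77  70  71 100 135 127 128 110 119 104 104 112
 130 129]
185 [ 22  30  23  51  97  82  92  53  88 120 130 117 127 122 143  31  30  64
  84  83  85  82  81  81  78  84  95 125 160 144 160 143 155 137 144 158
 187 185]
186 [ 26  33  21  63 112 110  95  65  82  78  72  65  85 132 140  43  31  59
  87  84  81  83  82  82  80  70  68  88  99  92  92  82  85 102 133 156
 184 180]
187 [ 20  22  28  58 105 107 100  74  79  82  78  70  76 112 145  61  36  68
  86  82  80  77  83  84  81  70  67  96 108 107 102  93 106 100 105 154
 181 180]
188 [ 26  29  21  57 104 110 102  80  87  82  82  82  93 136 149  60  34  69
  84  85  86  82  83  81  79  74  84 108 105 105 104 108 106 102 119 161
 181 177]
189 [ 20  25  22  60 107 105  96  82  79  80  78  87 127 161 141  57  
[... 1504 characters left out ...]
, 44], [35, 39, 38], [64, 71, 73], [96, 104, 108]]]
[[[86, 96, 98], [84, 95, 102], [91, 97, 98], [98, 91, 93], [83, 88, 90], [76, 84, 87], [78, 83, 88]], [[97, 108, 111], [89, 102, 104], [103, 85, 90], [119, 47, 46], [77, 62, 60], [82, 92, 95], [83, 93, 95]], [[135, 141, 141], [138, 147, 148], [129, 103, 103], [141, 34, 30], [52, 41, 37], [62, 71, 70], [80, 91, 91]], [[169, 172, 173], [188, 197, 197], [161, 139, 138], [146, 33, 30], [24, 29, 30], [58, 65, 66], [87, 100, 98]], [[177, 183, 181], [188, 193, 193], [143, 137, 135], [96, 27, 22], [29, 39, 34], [60, 69, 67], [89, 99, 99]], [[193, 199, 198], [190, 194, 195], [144, 148, 148], [36, 31, 28], [44, 45, 43], [63, 73, 72], [97, 110, 111]]]
```

Emit:
play_rows(linear=[[0, 0.00995, 0.00198], [0, 0.00843, 0.00564], [0, 0.00564, 0.00843], [0, 0.00198, 0.00995], [0, 0, 0], [0, 0, 0], [0, 0, 0], [0, 0, 0]], roll=[0, 0, 0, 0, 0, 0, 0, 0])

```text
t: 48.5
position: [589.7, -164.5, 60.5]
ee_rot: [0.001, 0.722, 0.692, -0.001]
ft_force: [1.0, -7.0, -2.1]
width: 0.142
```

```bash
python3 - <<'E'
from h import *
from rig import robot
t=snap(robot,"top","t4"); c=proj(t,[600,-20,90])[0]; crop(t,c,32,"j5_top"); print(redc(t))
s=snap(robot,"scene","s4"); c=proj(s,[600,-30,110])[0]; crop(s,c,32,"j5_s")
o=robot.observe(); print(o["position"],o["ft_force"],o["width"])
r=t["color"].astype(int); print((r[...,0]-(r[...,1]+r[...,2])//2)[181:189,292:302]); print(r.mean(2).astype(int)[181:190,288:302])
E
```

```text
j5_top x0,y0 255 165 scale 12.5
(np.float64(296.979274611399), np.float64(183.96373056994818), np.float64(193.0))
j5_s x0,y0 251 215 scale 12.5
[ 589.69768545 -164.46559485   60.45858927] [ 0.9901988  -7.47982268 -2.73404061] 0.1401447594135424
[[-10 -10  -8 -11 -11 -13 -10 -11 -11 -10]
 [-11 -11 -10 -11   4  24  -2 -14  -8 -10]
 [ -6  -7  -8 -11  21  87  13 -10  -9  -8]
 [ -4  -6  -5  -8  12  74  -8 -10 -11 -10]
 [ -3  -5  -8  -6   2  50  -3  -4 -11  -8]
 [  5  -4  -3  -6   1  40  -4  -8 -12 -11]
 [ 17   9  -4  -4  -5  -3   0  -4 -11 -10]
 [ 16  18   9  -3  -5   0   0  -5 -10 -12]]
[[ 89  89  93  91  93  92  90  95  91  90  88  93  88  88]
 [ 88  88  91  90  86  87  91  93  92  87  83  86  88  88]
 [117 112 121 113 120 104 102  97 104  76  76  78  92  86]
 [151 138 154 143 171 147 151 128 133  65  63  72 100  95]
 [176 174 174 148 171 159 188 163 129  36  40  71 103 105]
 [222 225 221 197 171 163 191 180 130  33  40  77 109 104]
 [213 217 217 224 219 187 184 182 131  17  37  62  95 102]
 [209 210 211 217 222 217 187 171 131   5  21  33  67  92]
 [213 209 210 210 216 223 208 136 116   6  14  42  61  59]]
```

View pics/j5_top.png

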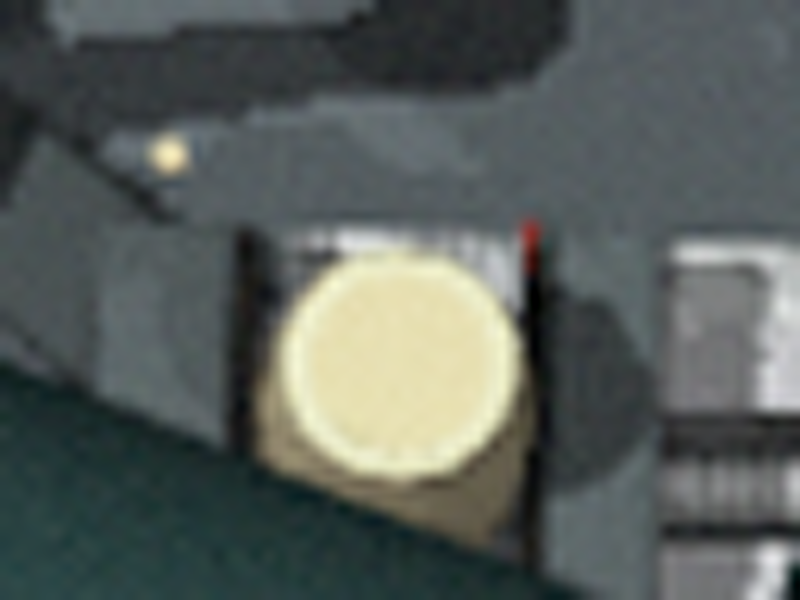

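View pics/j5_s.png

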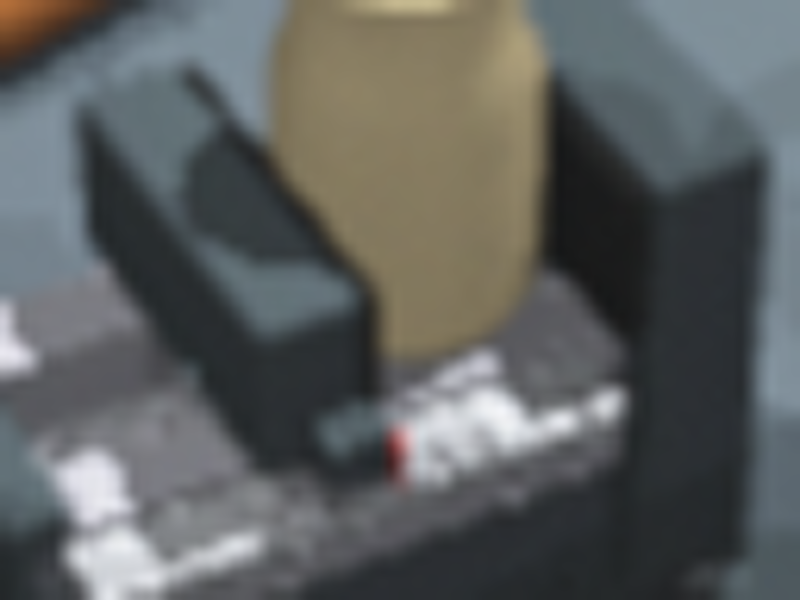

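Emit:
play_rows(linear=[[0, 0, 0], [0, 0, 0], [0, 0, -0.01], [0, 0, -0.03], [0, 0, -0.045], [0, 0, -0.045], [0, 0, -0.045], [0, 0, -0.045]], roll=[0, 0, 0, 0, 0, 0, 0, 0], claw=0.035)

```text
t: 49.4
position: [589.2, -162.4, 283.5]
ee_rot: [-0.0, 0.722, 0.692, 0.0]
ft_force: [-0.5, -0.8, -0.2]
width: 0.411
```

Emit:
play_rows(linear=[[0, 0, -0.01], [0, 0, 0], [0, 0, 0]], roll=[0, 0, 0])

```text
t: 49.7
position: [588.9, -162.5, 289.9]
ee_rot: [-0.001, 0.722, 0.692, -0.0]
ft_force: [0.6, -0.9, -0.3]
width: 0.414
```

```bash
python3 - <<'E'
from h import *
from rig import robot
s=snap(robot,"scene","s5");t=snap(robot,"top","t5")
o=robot.observe(); print(o["position"])
c=proj(t,[600,-20,90])[0]; crop(t,c,40,"j6_top")
r=t["color"].astype(int); print((r[...,0]-(r[...,1]+r[...,2])//2)[181:189,292:302])
for nm,S in(("top",t),("scene",s)):
    P=cloud(S)
    near=(np.hypot(P[...,0]-655,P[...,1]-150)<150)&(P[...,0]>560)&(P[...,1]>60)
    Q=P[near&(abs(P[...,2]-236.5)<5)&(np.hypot(P[...,0]-665,P[...,1]-90)<25)]; print(nm,"col",len(Q),cv2.minEnclosingCircle(Q[:,:2].astype(np.float32)))
    Q=P[near&(P[...,2]>250)&(P[...,2]<262)]; print("knobtop",len(Q),Q.mean(0).round(1),Q.min(0).round(0),Q.max(0).round(0))
    hsv=cv2.cvtColor(S["color"],cv2.COLOR_RGB2HSV)
    m=near&(abs(P[...,2]-219)<7)&(hsv[...,2]>150)&(hsv[...,1]<50)
    Q=P[m&(np.hypot(P[...,0]-650,P[...,1]-233)<60)]; print("lens",len(Q),cv2.minEnclosingCircle(Q[:,:2].astype(np.float32)),Q.mean(0))
E
```

```text
[ 588.43553944 -162.46701518  288.64984798]
j6_top x0,y0 247 159 scale 10.0
[[-10  -8  -8  -9 -13 -12 -10  -9 -10  -9]
 [-11 -10  -9 -11   1  22  -5 -11 -11  -9]
 [ -8  -9  -8 -10  20  86  11 -13  -9  -9]
 [ -4  -5  -6  -5  11  69  -5  -8  -9 -10]
 [ -4  -3  -6  -5   4  51  -7  -8 -10 -10]
 [  8  -1  -4  -4   2  41  -4 -11 -14 -10]
 [ 18  10  -3  -4  -4  -1  -3  -7  -9 -12]
 [ 17  17   6  -5  -3   1   0  -2  -6 -10]]
top col 53 ((664.2696533203125, 90.92082977294922), 9.238898277282715)
knobtop 38 [652.7 180.6 255.7] [646. 174. 252.] [659. 189. 260.]
lens 1211 ((648.075927734375, 233.60398864746094), 49.55972671508789) [646.6261301  232.10904949 218.22934006]
scene col 39 ((665.7075805664062, 91.45065307617188), 8.764957427978516)
knobtop 31 [656.3 178.2 254.8] [648. 173. 250.] [663. 187. 258.]
lens 636 ((650.3057250976562, 231.4219512939453), 49.14712905883789) [654.30956038 236.16126315 219.2597538 ]
```

View pics/j6_top.png

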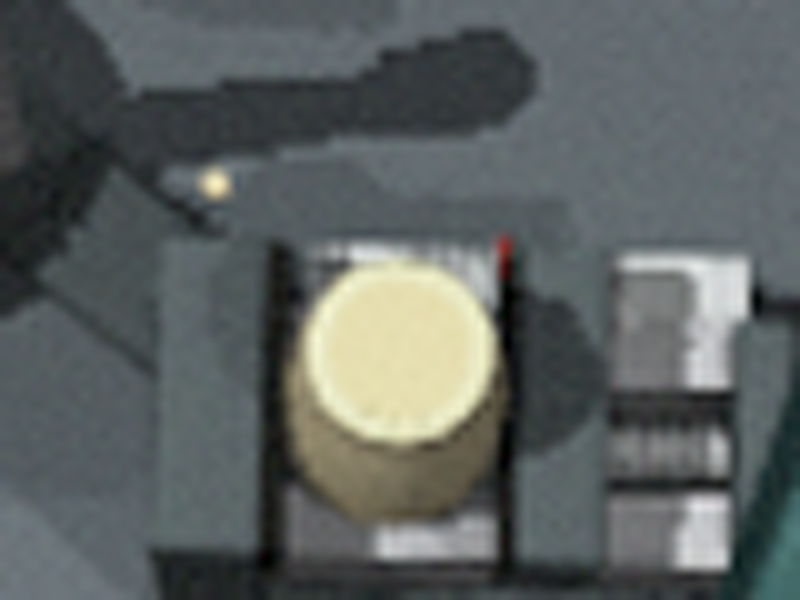

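```bash
python3 - <<'E'
from h import *
from rig import robot
go(robot,[655,180.5,288])
t=load("t5.npz");s=load("s5.npz")
for S in(t,s):
    P=cloud(S); Q=P[(abs(P[...,2]-174)<4)&(np.hypot(P[...,0]-570,P[...,1]+14)<35)]; print("blank top",cv2.minEnclosingCircle(Q[:,:2].astype(np.float32)))
    m=(abs(P[...,2]-126)<3)&(abs(P[...,0]-570)<60)&(P[...,1]>-80)&(P[...,1]<60)
    n,l,st,c=cv2.connectedComponentsWithStats(m.astype(np.uint8),connectivity=4)
    for i in range(1,n):
        if st[i,4]>60: r=cv2.minAreaRect(P[l==i][:,:2].astype(np.float32)); print(np.round(r[0],1),np.round(r[1],1),r[2])
E
```

```text
to [655, 180.5, 288] tool delta mm [345.4  52.3   0.9] toolY ang deg -2.38
blank top ((568.6141357421875, -14.155499458312988), 22.310699462890625)
[570.2  28.6] [32.9 78.7] 87.02664184570312
[566.4 -53.4] [25.5 78.4] 86.38924407958984
blank top ((570.51123046875, -13.453460693359375), 23.436800003051758)
[574.8  31. ] [32.9 80.9] 83.29378509521484
[570.2 -31.9] [67.7 80.5] 87.47819519042969
```

Emit:
play_rows(linear=[[0.0432, 0.0065, 0], [0.0432, 0.0065, 0], [0.0432, 0.0065, 0], [0.0432, 0.0065, 0], [0.0432, 0.0065, 0], [0.0432, 0.0065, 0], [0.0432, 0.0065, 0], [0.0432, 0.0065, 0]], roll=[0, 0, 0, 0, 0, 0, 0, 0], claw=0.045)

```text
t: 50.6
position: [655.2, 181.7, 288.4]
ee_rot: [-0.001, 0.722, 0.692, -0.002]
ft_force: [0.8, 0.4, 0.5]
width: 0.528
```

Emit:
play_rows(linear=[[0, 0, 0], [0, 0, 0], [0, 0, 0], [0, 0, 0]], roll=[0, 0, 0, 0])

```text
t: 51.0
position: [655.8, 178.5, 290.3]
ee_rot: [-0.0, 0.722, 0.692, -0.001]
ft_force: [0.0, 0.1, 0.5]
width: 0.524
```

```bash
python3 - <<'E'
from h import *
from rig import robot
s=snap(robot,"scene","s5");t=snap(robot,"top","t6")
go(robot,[655,180.5,228])
c=proj(s,[655,180,270])[0]; crop(s,c,50,"m1_s",proj(s,[[655,180.5,256],[655,180.5,288]]))
c=proj(t,[655,180,270])[0]; crop(t,c,50,"m1_t",proj(t,[[655,180.5,256]]))
E
```

```text
to [655, 180.5, 228] tool delta mm [ 1.8 -1.1 62.8] toolY ang deg -2.49
m1_s x0,y0 326 130 scale 8.0
m1_t x0,y0 145 108 scale 8.0
```

View pics/m1_s.png

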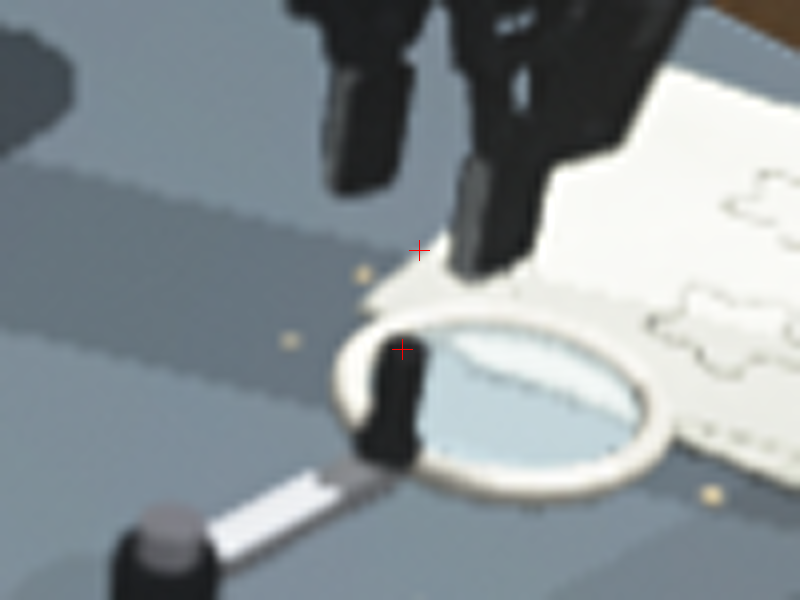

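View pics/m1_t.png

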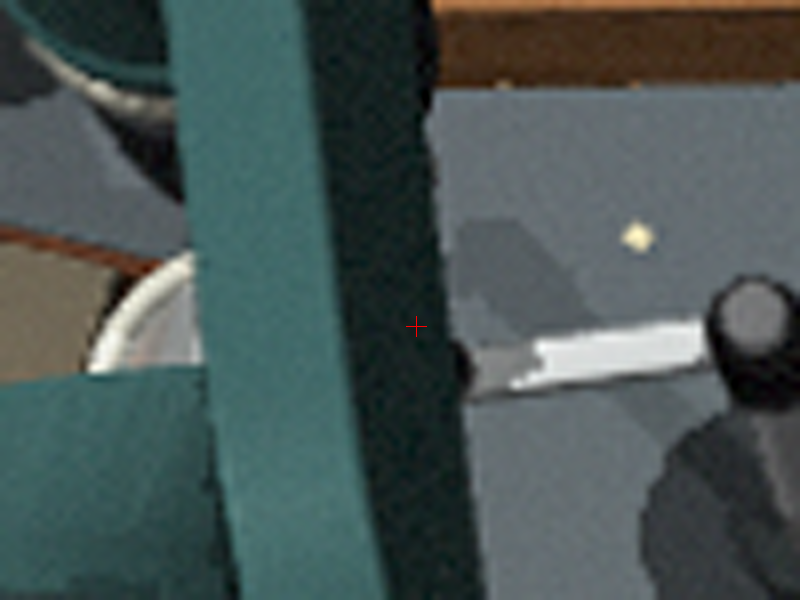

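Emit:
play_rows(linear=[[0.0018, -0.001, 0.015], [0, 0, 0.02], [0, 0, 0.015], [0, 0, 0.008], [0, 0, 0], [0, 0, 0]], roll=[0, 0, 0, 0, 0, 0])

```text
t: 51.7
position: [655.5, 181.7, 233.3]
ee_rot: [0.0, 0.722, 0.692, 0.0]
ft_force: [0.5, 0.2, -0.4]
width: 0.529
```

Emit:
play_rows(linear=[[0, 0, 0], [0, 0, 0], [0, 0, 0], [0, 0, 0], [0, 0, 0]], roll=[0, 0, 0, 0, 0], claw=0.0, squeeze=30)

```text
t: 52.2
position: [655.7, 182.0, 233.9]
ee_rot: [0.0, 0.722, 0.692, 0.001]
ft_force: [-0.9, -0.2, 7.5]
width: 0.16
```

```bash
python3 - <<'E'
from h import *
from rig import robot
s=snap(robot,"scene","s5")
o=robot.observe(); print(o["position"],o["ft_force"],o["width"]*85.4,o["q"])
p=o["position"]; C=np.array([665,91.2]); d=p[:2]-C; print(np.hypot(*d),np.degrees(np.arctan2(d[1],d[0])))
c=proj(s,[655,180,270])[0]; crop(s,c,50,"m2_s")
E
```

```text
[655.72831197 181.98488462 233.88196351] [-0.53748278 -0.10714275  5.85475599] 13.410660622419774 [ 1.69337335e-01  4.71944410e-01  1.31909439e+00 -7.55678053e-05
  1.34897876e+00  2.10968782e-01]
91.25710642792251 95.83129159557866
m2_s x0,y0 326 130 scale 8.0
```

View pics/m2_s.png

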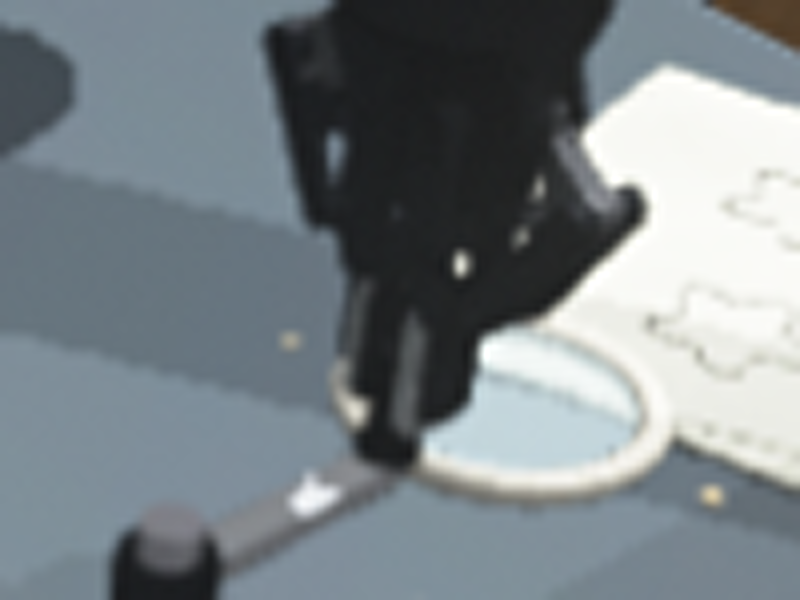

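Emit:
play_rows(linear=[[-0.0028, -0.0126, 0], [-0.0028, -0.0126, 0], [0, 0, 0]], roll=[-8.2, -8.2, 0])

```text
t: 52.55
position: [629.5, 175.0, 233.9]
ee_rot: [0.0, 0.614, 0.789, -0.0]
ft_force: [-0.5, -0.3, 5.0]
width: 0.157
```

```bash
cat > a.py <<'E'
from h import *
from rig import robot
from scipy.spatial.transform import Rotation as Ro
o=robot.observe(); q=o["ee_rot"];R=Ro.from_quat([q[1],q[2],q[3],q[0]]).as_matrix()
p=o["position"]; C=np.array([665,91.2]); d=p[:2]-C; print(p,np.hypot(*d),np.degrees(np.arctan2(d[1],d[0]))%360,"toolY",np.degrees(np.arctan2(R[1,1],R[0,1])),o["ft_force"],o["wrist_torque"],o["q"])
E
python3 a.py
```

```text
[629.54126155 174.96614745 233.87436295] 90.96202279556937 112.94324688591594 toolY 14.202774579408729 [-0.46902596 -0.26630081  4.96139259] [-0.12934724  0.11903267  0.02613656] [ 1.65923704e-01  4.33126973e-01  1.38412797e+00 -8.68826331e-04
  1.32384487e+00 -8.17491130e-02]
```

Emit:
play_rows(linear=[[-0.0028, -0.0126, 0], [-0.0028, -0.0126, 0], [-0.0028, -0.0126, 0], [-0.0028, -0.0126, 0], [-0.0028, -0.0126, 0], [-0.0028, -0.0126, 0]], roll=[-8.2, -8.2, -8.2, -8.2, -8.2, -8.2])

```text
t: 53.15
position: [579.2, 120.4, 233.9]
ee_rot: [0.001, 0.229, 0.973, 0.0]
ft_force: [0.1, -1.0, 5.3]
width: 0.161
```

```bash
python3 a.py
```

```text
[579.15341225 120.37334935 233.85179428] 90.6681914527733 161.23063632413923 toolY 63.48237119190765 [ 0.13895383 -1.03149526  5.32971341] [-0.1499794  -0.08431115 -0.20530956] [ 8.80861058e-02  3.43639364e-01  1.52714161e+00  1.60808101e-04
  1.26939486e+00 -1.01993743e+00]
```

Emit:
play_rows(linear=[[-0.0028, -0.0126, 0], [-0.0028, -0.0126, 0], [-0.0028, -0.0126, 0], [-0.0028, -0.0126, 0], [-0.0028, -0.0126, 0], [-0.0028, -0.0126, 0], [-0.0028, -0.0126, 0], [0, 0, 0]], roll=[-8.2, -8.2, -8.2, -8.2, -8.2, -8.2, -8.2, 0])

```text
t: 53.95
position: [595.1, 32.3, 233.8]
ee_rot: [-0.0, -0.265, 0.964, -0.002]
ft_force: [-3.9, -5.8, 8.8]
width: 0.159
```

```bash
python3 a.py; python3 - <<'E'
from h import *
from rig import robot
s=snap(robot,"scene","s7"); c=proj(s,[580,0,200])[0]; crop(s,c,60,"m3_s",proj(s,[[569.5,-14,215]]))
t=snap(robot,"top","t7"); c=proj(t,[580,0,200])[0]; crop(t,c,60,"m3_t",proj(t,[[569.5,-14,215]]))
E
```

```text
[595.09062508  32.31421032 233.82475862] 91.4049064785042 220.10797359214493 toolY 120.72448001483912 [-3.87362184 -5.76462546  8.76898012] [-0.94516732  0.61767794 -0.08963947] [-0.05935226  0.35083114  1.51610617 -0.00376907  1.27432929 -2.16528863]
m3_s x0,y0 230 155 scale 6.666666666666667
m3_t x0,y0 220 141 scale 6.666666666666667
```

View pics/m3_s.png

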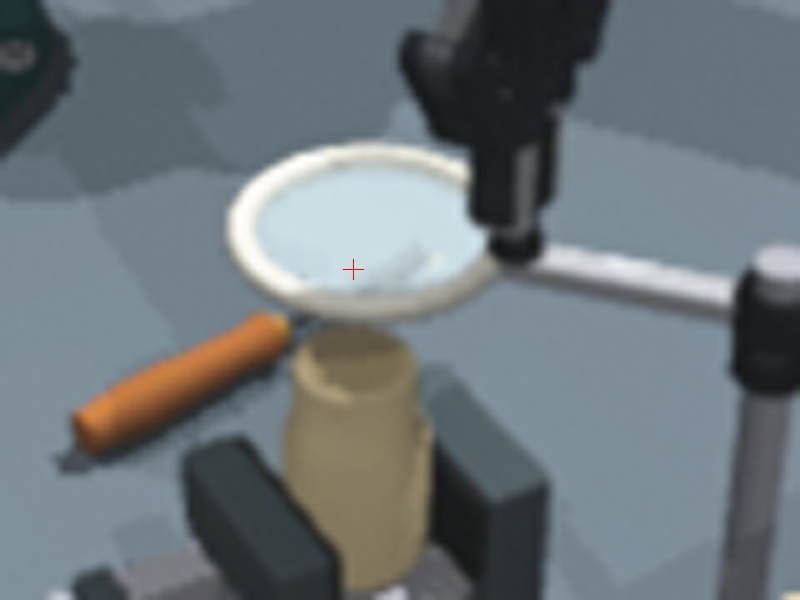

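View pics/m3_t.png

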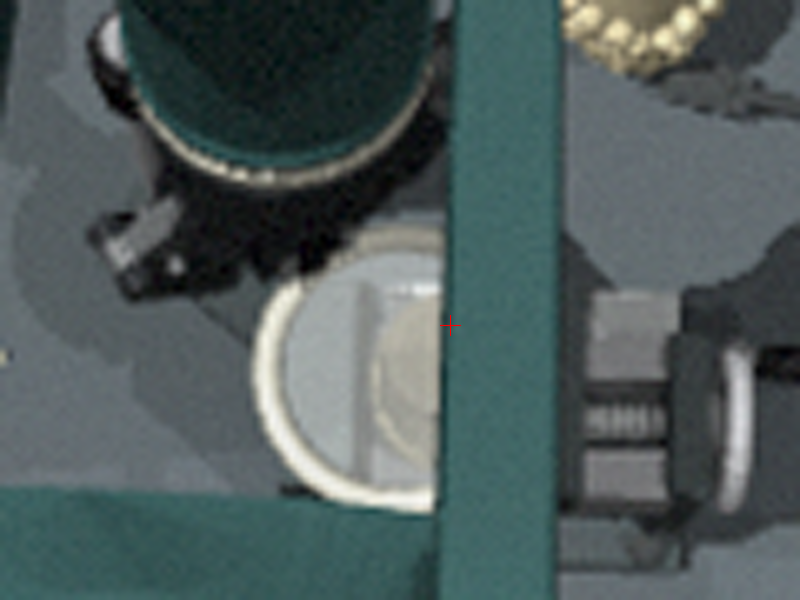

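```bash
cat > lens.py <<'E'
from h import *
def lens(S):
    P=cloud(S); hsv=cv2.cvtColor(S["color"],cv2.COLOR_RGB2HSV)
    m=((abs(P[...,2]-218)<9)&(hsv[...,1]<60)&(hsv[...,2]>90)&(np.hypot(P[...,0]-575,P[...,1]+5)<75)).astype(np.uint8)
    cs,_=cv2.findContours(m,cv2.RETR_EXTERNAL,cv2.CHAIN_APPROX_NONE); c=max(cs,key=cv2.contourArea)
    W=onz(S,c.reshape(-1,2).astype(float),215)[:,:2]
    # robust circle fit radius 47 using points
    from scipy.optimize import least_squares
    r=least_squares(lambda p:np.hypot(W[:,0]-p[0],W[:,1]-p[1])-47,W.mean(0),loss="soft_l1",f_scale=1.0)
    return r.x,len(W),cv2.minEnclosingCircle(W.astype(np.float32))
E
python3 - <<'E'
from lens import *
C=np.array([665,91.2])
for n in("s7","t7"):
    x=lens(load(n+".npz"));print(n,x); d=x[0]-C; print(np.hypot(*d),np.degrees(np.arctan2(d[1],d[0]))%360)
E
```

```text
s7 (array([556.77880023,   4.24539847]), 142, ((566.1502685546875, 16.2103271484375), 68.64973449707031))
138.82698155178818 218.78151288593259
t7 (array([554.68958165,   4.33010899]), 114, ((555.4981689453125, 3.759227991104126), 49.09893798828125))
140.4092816032095 218.2205720097492
```

Emit:
play_rows(linear=[[-0.0012, -0.0059, 0], [-0.0012, -0.0059, 0], [0, 0, 0], [0, 0, 0]], roll=[-3.9, -3.9, 0, 0])

```text
t: 54.45
position: [602.8, 24.0, 233.9]
ee_rot: [-0.001, -0.328, 0.945, -0.002]
ft_force: [-2.8, -7.9, 7.6]
width: 0.163
```

```bash
python3 a.py; python3 - <<'E'
from lens import *
from rig import robot
C=np.array([665,91.2])
s=snap(robot,"scene","s8"); t=snap(robot,"top","t8")
for n in("s8","t8"):
    S=load(n+".npz");x=lens(S);print(n,x); d=x[0]-C; print(np.hypot(*d),np.degrees(np.arctan2(d[1],d[0]))%360)
E
```

```text
[602.83377666  23.96932181 233.86485544] 91.56748011291097 227.2413508682666 toolY 128.32321711661865 [-2.80025643 -7.88586949  7.55204088] [-1.22557817  0.56790276 -0.12876519] [-0.07196199  0.36148938  1.49941189 -0.00461764  1.28059398 -2.31029868]
s8 (array([568.43392487,  -7.67540249]), 144, ((576.23828125, 3.677757978439331), 66.93842315673828))
138.20764119574866 225.67697274729971
t8 (array([568.22159478,  -8.95830863]), 113, ((569.2888793945312, -6.349913597106934), 48.3414306640625))
139.27579295563382 225.98323561213866
```

Emit:
play_rows(linear=[[-0.0005, -0.003, 0], [0, 0, 0], [0, 0, 0], [0, 0, 0]], roll=[-2, 0, 0, 0])

```text
t: 54.95
position: [604.8, 22.1, 233.8]
ee_rot: [-0.001, -0.345, 0.939, -0.002]
ft_force: [-4.2, -7.9, 8.5]
width: 0.158
```

Emit:
play_rows(linear=[[0, 0, 0], [0, 0, 0], [0, 0, 0], [0, 0, -0.02], [0, 0, -0.035], [0, 0, -0.035], [0, 0, -0.01], [0, 0, 0]], roll=[0, 0, 0, 0, 0, 0, 0, 0], claw=0.04)

```text
t: 55.75
position: [606.3, 24.8, 334.6]
ee_rot: [0.002, -0.345, 0.938, -0.001]
ft_force: [-1.2, 0.6, 0.0]
width: 0.466
```

```bash
python3 a.py; python3 - <<'E'
from lens import *
from rig import robot
C=np.array([665,91.2])
s=snap(robot,"scene","s9"); t=snap(robot,"top","t9")
for n in("s9","t9"):
    S=load(n+".npz");x=lens(S);print(n,x); d=x[0]-C; print(np.hypot(*d),np.degrees(np.arctan2(d[1],d[0]))%360)
    c=proj(S,[580,0,200])[0]; crop(S,c,60,"m4_"+n[0],proj(S,[[569.5,-14,215],[569.5,-14,174]]))
E
```

```text
[606.33467502  24.76471073 334.56790644] 88.62994988295743 228.55405952234227 toolY 130.42176238362393 [-1.15515885  0.57734233  0.04341115] [ 0.00755717  0.00072846 -0.00626201] [-7.30242200e-02  2.94597979e-01  1.35033451e+00  9.81945666e-05
  1.49296451e+00 -2.34932425e+00]
s9 (array([571.44393366,  -8.58387677]), 144, ((578.6412353515625, 1.1177005767822266), 67.15009307861328))
136.7828922481917 226.8449571778435
m4_s x0,y0 230 155 scale 6.666666666666667
t9 (array([569.66222301, -11.62266036]), 116, ((569.7683715820312, -14.177977561950684), 49.82585144042969))
140.2205092167764 227.16313840257726
m4_t x0,y0 220 141 scale 6.666666666666667
```

View pics/m4_s.png

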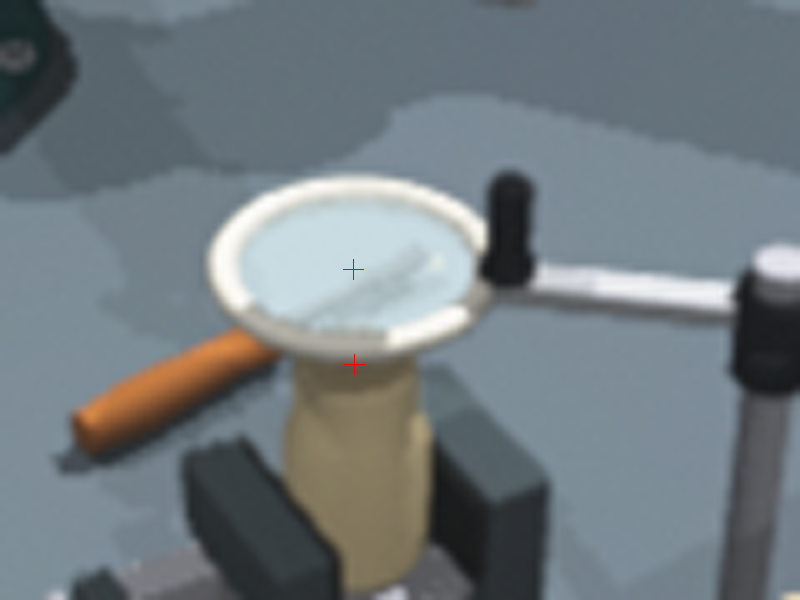

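View pics/m4_t.png

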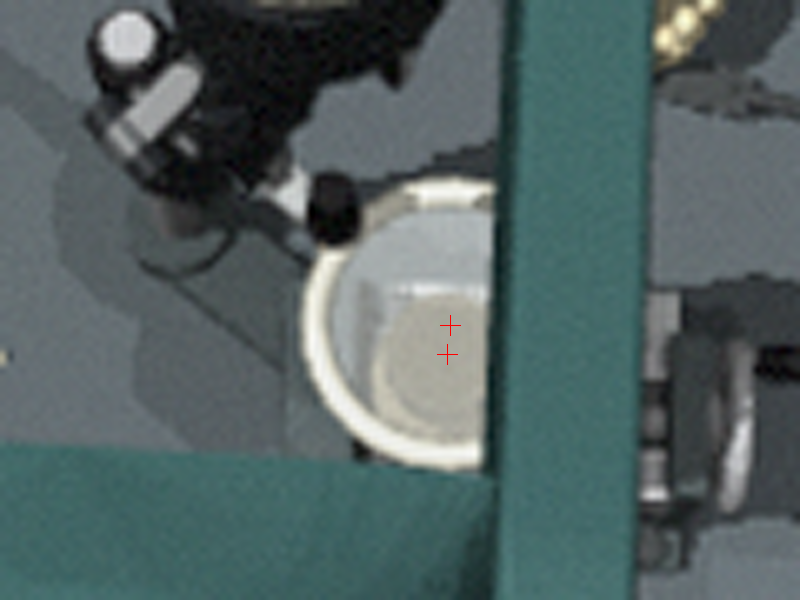

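```bash
python3 - <<'E'
from h import *
from rig import robot
go(robot,[430,330,360])
E
```

```text
to [430, 330, 360] tool delta mm [-64.9 345.6 -28.1] toolY ang deg 130.42
```

Emit:
play_rows(linear=[[-0.008, 0.043, -0.004], [-0.008, 0.043, -0.004], [-0.008, 0.043, -0.004], [-0.008, 0.043, -0.004], [-0.008, 0.043, -0.004], [-0.008, 0.043, -0.004], [-0.008, 0.043, -0.004], [-0.008, 0.043, 0]], roll=[0, 0, 0, 0, 0, 0, 0, 0])

```text
t: 56.65
position: [429.2, 329.0, 359.2]
ee_rot: [-0.001, -0.345, 0.938, -0.0]
ft_force: [-0.4, -0.5, -0.7]
width: 0.469
```

Emit:
play_rows(linear=[[0, 0, 0], [0, 0, 0], [0, 0, 0], [0, 0, 0]], roll=[0, 0, 0, 0])

```text
t: 57.05
position: [431.4, 326.8, 360.1]
ee_rot: [-0.001, -0.345, 0.939, -0.0]
ft_force: [-0.3, -0.4, -0.2]
width: 0.467
```

```bash
python3 - <<'E'
from lens import *
from rig import robot
s=snap(robot,"scene","s10"); t=snap(robot,"top","t10")
for n in("s10","t10"):
    S=load(n+".npz");print(lens(S)[0])
    cv2.imwrite(f"pics/fin_{n}.png",cv2.resize(S["color"][:,:,::-1],(800,600),interpolation=cv2.INTER_CUBIC))
c=proj(t,[590,-15,150])[0]; crop(t,c,44,"m5_t",proj(t,[[569.5,-14,215]]))
r=t["color"].astype(int); print((r[...,0]-(r[...,1]+r[...,2])//2)[181:189,292:302])
E
```

```text
[567.10825809 -13.31959378]
[569.85814715 -15.40895323]
m5_t x0,y0 242 154 scale 9.090909090909092
[[-6 -6 -7 -6 -5 -5 -8 -5 -6 -7]
 [-7 -6 -6 -7 -4  2 -3 -5 -4 -3]
 [-5 -3 -6 -3  1 17  0 -4 -3 -3]
 [-4 -3 -4 -5  2 13 -2 -3 -3 -4]
 [-2 -1 -1 -2  1 10 -2 -5 -2 -3]
 [ 2 -2 -1 -3  2  4 -3 -3 -5 -6]
 [ 4  1 -1 -3 -3 -3 -2 -3 -5 -5]
 [ 4  7  1 -4 -2 -1 -1 -2 -2 -3]]
```

View pics/fin_t10.png

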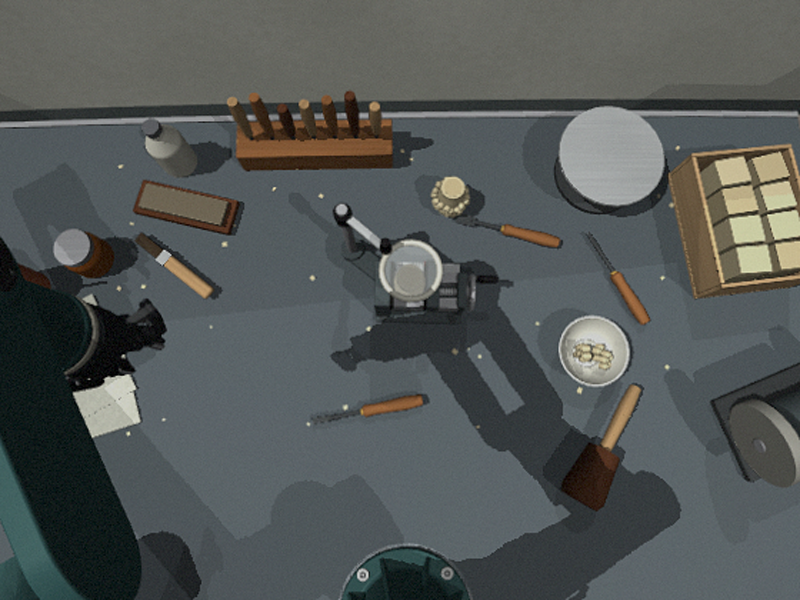

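View pics/fin_s10.png

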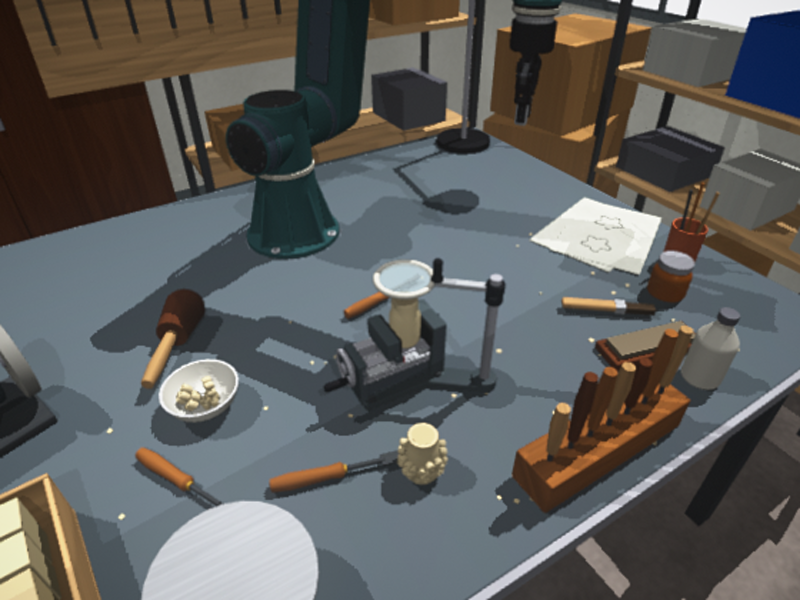

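View pics/m5_t.png

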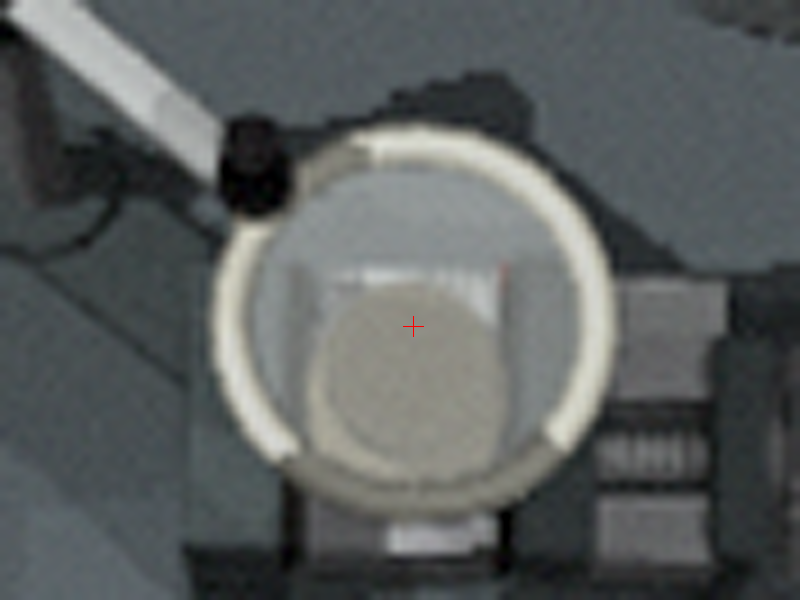

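```bash
python3 -c "
from rig import robot
print(robot.hand_in())"
```

```text
the job is handed in; nothing more can be done
None
```

The job is done as asked, in the order asked, and handed in at about 57 s of the 210 s allowed.

- **Flowers:** All four flowers that were present are in the white bowl. The last top view shows none loose on the bench.
- **Blank:** I wound the vise open to about 73 mm and stood the blank upright on the bed. Measured in the same view, it is within about 0.5 mm of the middle of the jaws' width.
- **Jaw:** I wound it in to the 50 mm mark, and the pointer did not move when I let go of the handle. Two readings of the opening disagree slightly. Counting turns gives about 49.9 mm, which assumes the handle points to the vise's +x side when shut. The top camera gives about 50.4 mm, good only to about half a millimetre. I left it there.
- **Magnifier:** The lens sits over the blank. By eye its rim is within about 1 mm of the blank's centre in both views. Fitted circles put it about 1.5 mm off in the top view and 2.5 mm off in the scene view.
- **Everything else:** In the final pictures the carved pot, gouges, brush and mallet look to be where they started, and the arm is clear of everything. While I was winding, the wrist force showed up to about 21 N, well under the limit.

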